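# Ready the bandsaw's roller fence: set the hold-down stop and snap the bearing covers home

## Robot

A 6-joint arm with a two-finger parallel gripper is mounted at the origin on the work surface. World frame = base frame: x ahead of the robot, y to its left, z up, the work surface at z = 0. Lengths are in m, angles in rad, forces in N, time in s.
With the tool pointing down it reaches from about 0.35 to 0.875 m from the base axis. Payload 15.5 kg.
Tool frame: the origin (TCP) lies midway between the tips of the shut fingers; the grasp point (between the pads) lies 19 mm behind it; x points along the fingers, z is the direction in which the jaws open and shut, and the axes are right-handed (so a half turn about x gives the same grasp; the last joint's range is limited). The gripper opens to 85 mm and grips with 20 to 120 N. Pads are 22 mm wide; open, the fingers measure 114 mm over their backs; the gripper's body (76 mm by 85 mm) begins 54 mm behind the grasp point. The pads swing forward as they close: fully open they stand 13 mm farther back than shut.
Start: joints at [1.2, 0.494, 1.345, -0, 1.302, -0.096], TCP at [0.17, 0.602, 0.191] pointing down, gripper open.
Joint ranges: [-2.91, 2.91], [-0.82, 2.16], [0.22, 2.67], [-1.22, 4.37], [0.12, 2.79], [-3.08, 3.08]. Speed limits (rad/s): [1.89, 1.89, 2.57, 3.01, 3.01, 3.01].

## Interface

Orientations are given as a unit quaternion [x, y, z, w].
In Python, from cell import status, viewer, hand_in, recognise, trace, pinpoint gives the robot as it stands.
- The arm moves only by the shell command python3 -m inch 'ROWS' [OPENING] [FORCE]. ROWS is JSON, a list of rows, each a list of 6 numbers: the shift along the tool's x, y, z scaled (see below), then the turn, a rotation vector about the tool's x, y, z scaled (see below). A call has 1 to 12 rows; each row shifts and turns the pose as measured when the row begins, along the tool's axes as they then stand; what a row does not reach is not made up. The controller multiplies each number of a shift by 6 cm and each number of a turn by 0.12 rad. A row lasts 1/8 s, in which the tool goes at most 62.5 mm and 10.7 degrees, less where a joint would pass 70% of its speed; a pose out of reach is approached as far as the arm can. A call with a number of a shift or a turn outside -1 to 1 is refused whole. A call with a gripper value outside its range is refused whole. OPENING is the gripper's target within -1 to 1 (fully open at 1, half-way at 0, shut at -1), set as the call begins (- or left out, the last holds). The fingers move at their own pace and stop on an object; FORCE is the grip in N (left out, the last holds). Time passes only in rows, so rows that do not move let the fingers close. It gives the time, the measured TCP pose, the force and the opening at its end, in the units of the state.
- status.observe(): the state, without advancing time (a new reading comes with each control period).
- viewer.snapshot(name): name is "side" or "top" or "wrist"; returns a dict with "frame" (480x640x3 uint8, red, green, blue), "range_z" (480x640 float32, m along the optical axis (not along the pixel's ray), 0 where there is no reading), "vfov" (degrees; the focal length in pixels is half the picture's height over the tangent of half this angle, whatever the lens; pixels are square), "cx", "cy" (the principal point, pixels), "world_to_cam" (4x4, takes a point from world to camera coordinates). Camera axes: x right, y down, z forward; pixel columns grow to the right and rows downward; lengths in m; the calibration is good to about 2 mm. A picture is of the moment at which its call begins.
- hand_in(): hands the job in, once; it reports no verdict.
Trained networks look in the newest picture that a camera, given by its name, has taken for a name from the list of things; names that differ only in an ending like _2 or _b are one class to them, and where a whole thing is asked for, a point or a joint stands for the part that bears it (a point fixed in the world has none). Each returns a list of dicts, best first, with "conf" (0 to 1); they miss things now and then, are a little off and sometimes report something else, mostly with a low value. They report only what shows in the picture. A call takes as long as a camera call. They do not tell look-alikes from the thing itself.
- recognise(camera, thing): "location" ([column, row] in pixels, amid what is visible of it).
- trace(camera, thing): "pixels" (480x640 bool, what is visible of it) and "location" ([column, row] in pixels, amid what is visible of it).
- pinpoint(camera, thing): "location" ([column, row] in pixels: a listed point, or the origin of a listed thing).
The state is a dict: "time": time; "q": joint angles; "qd": joint speeds; "joint_efforts": joint torques, N m; "tool_pos": TCP position; "orientation": TCP orientation; "force": force on the tool from outside, world axes, zero at the start; "torque": the same for the moment, N m; "finger_gap": opening from 0.0 (shut) to 1.0 (fully open).
Only numpy, scipy, OpenCV 4.12 (cv2) and the standard library are available. Lean on these libraries where they do the work, as an engineer would, in place of code of your own. Each camera call takes 0.05 s, during which the arm holds its last target. There are 200 camera calls.

## Task

Get the bandsaw's roller fence ready: slide the setting block under the sprung foot of the hold-down stop and turn the stop screw, only with the red socket driver, until the foot just drags on the block as you slide it (no hard squeeze), then draw the block out and lay it back on its mat. Press every green roller cover that stands proud squarely and fully home, pushing on it only with the blue seating tool; rollers without a cover stay open. Finish with the driver hanging in the hole of its stand and the seating tool standing upright in the ring on that stand, and leave the glue, tape measure and push stick alone.

Things in the scene. Friction and masses are not known exactly. Their poses are not given: they have to be found in the camera images.
- fence: Fixed unit; origin at the centre of its underside, on the bench (z = 0). Plate 230 (x) x 400 (y) x 20 mm; four rollers at x = -85, y = -140, -70, 70, 140 mm; aluminium bar 50 mm high at x = -131 to -115. Yellow arm at y = 0, 36 mm wide, 88 to 108 mm high, from a post at x = -85 out to x = 75 mm; stop screw at x = 55, y = 0. Block goes on the plate below it, long side along y, in from either y end.
- stop_screw (a joint): Stop screw's turn in rad, 0 to 10.5, starts at 3.1 to 5.5. Grows when turned clockwise seen from above, which drives the foot DOWN 8 mm per turn (1.273 mm per rad). Stiff (0.12 N m of friction): stays where it is left.
- screw_head (a point): Top centre of the screw's upright square head: 16.8 mm across flats, 10 mm high, then a 5 mm high lead-in taper ending at this point. Its x and y axes are square to the flats and turn with the screw. It stands 70 mm above the unpressed foot face and sinks with the screw.
- foot_face (a point): Centre of the underside of the orange foot (28 mm across, its rim bevelled 3 mm high to let the block in) at the screw's lower end. Spring-mounted: gives upward 1 mm per 4 N, at most 4 mm. Unpressed, its height above the bench is 70 mm minus 1.273 mm per rad of stop_screw. Set right it hangs level with the block's top (60 mm) or up to 2 mm lower, rubbing on the block with 0.3 to 8 N.
- block: Setting block, dark wood with two brass bands: 150 (x) x 45 (y) x 40 mm high, 0.24 kg, origin at the centre of its underside. On the fence plate its top is 60 mm above the bench. Starts on the mat. Under the arm, grip it 85 mm or more (in y) from the screw to clear the arm.
- mat: Fixed grey parking mat for the block, 240 (x) x 120 (y) x 3 mm; origin at the centre of its underside.
- stand: Fixed wooden tool stand, base 200 (x) x 100 (y) x 12 mm; origin at the centre of its underside. At x = +55 mm a bridge, top 100 mm above the bench, with a 38 mm square hole for the driver; at x = -55 mm a red ring 68 mm across painted on the base for the seating tool.
- stand_hole (a point): Centre of the square hole in the stand's bridge, at its top face; square to the stand's axes.
- stand_ring (a point): Centre of the red ring on the top of the stand's base, where the seating tool stands.
- driver: Red socket driver, 138 mm, 0.22 kg, upright; origin at its lower end (socket mouth), z up. Socket square to its x, y: 18 mm inside, 17 deep, 27 outside; fits the head every 90 degrees, some 4 degrees of play. Black collar 54 mm across, 85 to 91 mm up, hangs on the stand (origin then 15 mm above the bench). Handle 28 mm square to x, y, 91 to 138 mm up: grip at 116 mm.
- seater: Blue seating tool, 94 mm high, 0.25 kg, upright; origin at the centre of its flat white underside, a disc 54 mm across, 16 mm thick. Handle 28 mm square, faces square to its x and y, 26 to 94 mm up: grip at 72 mm. Standing on the stand its origin is 12 mm above the bench.
- cover0: Green snap-in cover of roller 0 (may be absent): flange 52 mm across, 7 mm thick, flat top; origin at the centre of the flange's underside, plug 14 mm long below. Starts upright in the roller's bore, about 8 mm proud; pressed straight down with 10 to 20 N it clicks home, flange on the rim (origin 0 mm above it).
- cover1: Green snap-in cover of roller 1 (may be absent): flange 52 mm across, 7 mm thick, flat top; origin at the centre of the flange's underside, plug 14 mm long below. Starts upright in the roller's bore, about 8 mm proud; pressed straight down with 10 to 20 N it clicks home, flange on the rim (origin 0 mm above it).
- cover2: Green snap-in cover of roller 2 (may be absent): flange 52 mm across, 7 mm thick, flat top; origin at the centre of the flange's underside, plug 14 mm long below. Starts upright in the roller's bore, about 8 mm proud; pressed straight down with 10 to 20 N it clicks home, flange on the rim (origin 0 mm above it).
- cover3: Green snap-in cover of roller 3 (may be absent): flange 52 mm across, 7 mm thick, flat top; origin at the centre of the flange's underside, plug 14 mm long below. Starts upright in the roller's bore, about 8 mm proud; pressed straight down with 10 to 20 N it clicks home, flange on the rim (origin 0 mm above it).
- rim0 (a point): Centre of roller 0's upper rim, 100 mm above the bench (y = -140 mm in the fence frame); roller 56 mm across, bore 44 mm.
- rim1 (a point): Centre of roller 1's upper rim, 100 mm above the bench (y = -70 mm in the fence frame); roller 56 mm across, bore 44 mm.
- rim2 (a point): Centre of roller 2's upper rim, 100 mm above the bench (y = 70 mm in the fence frame); roller 56 mm across, bore 44 mm.
- rim3 (a point): Centre of roller 3's upper rim, 100 mm above the bench (y = 140 mm in the fence frame); roller 56 mm across, bore 44 mm.
- glue: Bystander: yellow glue bottle, 60 mm across, 150 mm high; leave alone.
- tape: Bystander: tape measure 70 x 38 x 65 mm high; leave alone.
- pushstick: Bystander: flat red push stick 240 mm long, 12 mm thick; leave alone.
Mind the look-alikes: they are no part of the job. Leave any black or pink look-alike of the cover0 alone. What is shaped like the driver but orange is not meant.

How it is judged:
By the outcome, as a careful person would: the job done as asked, in the order asked, and still so for the second after the job is handed in, with the robot touching nothing.
Of cover0, cover1, cover2, cover3 only 2 to 4 are there at a start; the rules pass over those that are not, and their reading is None.
At some moment in a run one of block may be knocked a few centimetres aside while the robot is not near it.
Once in a run the grip may slacken for a moment while it holds something.
It also fails if it takes over 210 s, if anything falls off the work surface, if the arm or the gripper's body presses on something with over 40 N, if the wrist force passes 120 N, or if a joint passes its speed limit or range.

## Working session

There is one attempt and no reset: what is moved stays moved. The work goes in short steps, Python scripts to look and compute and a shell command to move; the robot and the scene stay as the last step left them, time stands still between calls to the robot, and variables do not carry over. Pictures are saved under pics/ and viewed, about 12 in all and at most 16, crops included, and the job is handed in when it is done.

```bash
ls; mkdir -p pics; cat > h.py <<'E'
import numpy as np,cv2
from cell import status, viewer, hand_in, recognise, trace, pinpoint
from scipy.spatial.transform import Rotation as R
def snap(n,save=None):
    s=viewer.snapshot(n)
    if save: cv2.imwrite('pics/'+save+'.png',s['frame'][:,:,::-1])
    return s
def ray(s,px):
    f=240/np.tan(np.radians(s['vfov'])/2)
    d=np.array([(px[0]-s['cx'])/f,(px[1]-s['cy'])/f,1.])
    T=np.linalg.inv(s['world_to_cam'])
    return T[:3,3],T[:3,:3]@d
def atz(s,px,z):
    o,d=ray(s,px); return o+d*(z-o[2])/d[2]
def dep(s,px):
    c,r=int(round(px[0])),int(round(px[1])); p=s['range_z'][max(r-2,0):r+3,max(c-2,0):c+3]; p=p[p>0]
    if len(p)==0: return None
    o,d=ray(s,px); return o+d*np.median(p)
def proj(s,P):
    f=240/np.tan(np.radians(s['vfov'])/2)
    c=s['world_to_cam']@np.append(P,1); return np.array([s['cx']+f*c[0]/c[2],s['cy']+f*c[1]/c[2]])
def cloud(s):
    f=240/np.tan(np.radians(s['vfov'])/2)
    v,u=np.mgrid[0:480,0:640]; z=s['range_z']
    P=np.stack([(u-s['cx'])/f*z,(v-s['cy'])/f*z,z,np.ones_like(z)],-1)
    W=(P@np.linalg.inv(s['world_to_cam']).T)[...,:3]; W[z<=0]=np.nan
    return W
E
cat > a.py <<'E'
from h import *
print(status.observe())
for n in ['top','side']:
    s=snap(n,n+'0'); print(n,s['vfov'],s['cx'],s['cy'],np.linalg.inv(s['world_to_cam'])[:3].round(3).tolist())
    for t in ['fence','block','mat','stand','driver','seater','cover0','glue','tape','pushstick']:
        for r in recognise(n,t)[:5]:
            if r['conf']>.2:
                p=dep(s,r['location']); print(t,round(r['conf'],2),np.round(r['location'],0),None if p is None else p.round(3))
E
python3 a.py
```

```text
pics
{'time': 0.0, 'q': array([ 1.20045483e+00,  4.94205177e-01,  1.34615356e+00, -2.94408369e-05,
        1.30252352e+00, -9.55163075e-02]), 'qd': array([-0.00198345,  0.0001569 , -0.00054617, -0.00111811,  0.00143067,
        0.00206779]), 'joint_efforts': array([-2.52415099e-03, -8.82119322e+01, -3.83861125e+01, -3.76268708e-04,
        9.90472385e-03, -1.08703506e-05]), 'tool_pos': array([0.16947133, 0.60113526, 0.19077902]), 'orientation': array([-0.42704652,  0.56415821,  0.42655089,  0.56339251]), 'force': array([-0.72304496,  0.0018647 ,  0.8439171 ]), 'torque': array([ 0.01489621, -0.00682778, -0.01955648]), 'finger_gap': 1.0002062982113415}
top 56.34186152304968 315.52289894523864 242.7866444453347 [[0.024, -0.987, 0.158, 0.404], [-0.999, -0.028, -0.025, -0.037], [0.03, -0.158, -0.987, 1.054]]
fence 0.69 [285. 243.] [0.554 0.003 0.108]
block 0.57 [134. 271.] [0.491 0.343 0.043]
block 0.3 [439. 286.] [ 0.477 -0.354  0.013]
mat 0.72 [119. 272.] [0.491 0.39  0.005]
stand 0.81 [440. 284.] [ 0.481 -0.356  0.014]
driver 0.97 [502. 286.] [ 0.474 -0.456  0.117]
driver 0.79 [453. 26
[... 787 characters left out ...]
81.] [0.492 0.32  0.016]
mat 0.8 [301. 187.] [0.533 0.302 0.004]
mat 0.66 [286. 336.] [ 0.492 -0.397  0.072]
mat 0.58 [315. 253.] [ 0.568 -0.049  0.019]
stand 0.55 [283. 340.] [ 0.488 -0.46   0.132]
driver 0.62 [295. 310.] [ 0.514 -0.371  0.129]
seater 0.82 [252. 331.] [ 0.41  -0.367  0.057]
cover0 0.8 [232. 256.] [ 0.336 -0.057  0.022]
cover0 0.76 [279. 203.] [0.47  0.064 0.114]
cover0 0.7 [286. 255.] [ 0.492 -0.163  0.114]
cover0 0.63 [232. 292.] [ 0.347 -0.199  0.02 ]
cover0 0.63 [365. 198.] [0.731 0.181 0.041]
glue 0.84 [388. 284.] [ 0.746 -0.24   0.076]
tape 0.75 [365. 196.] [0.732 0.18  0.05 ]
pushstick 0.74 [383. 226.] [0.778 0.078 0.011]
pushstick 0.38 [281. 204.] [0.475 0.059 0.115]
```

View pics/top0.png

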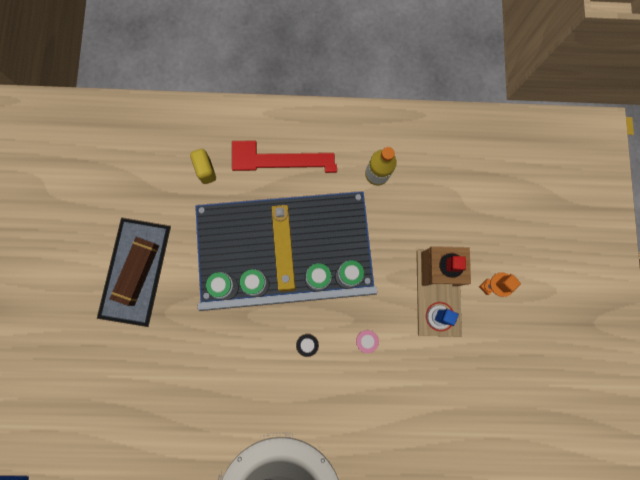

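View pics/side0.png

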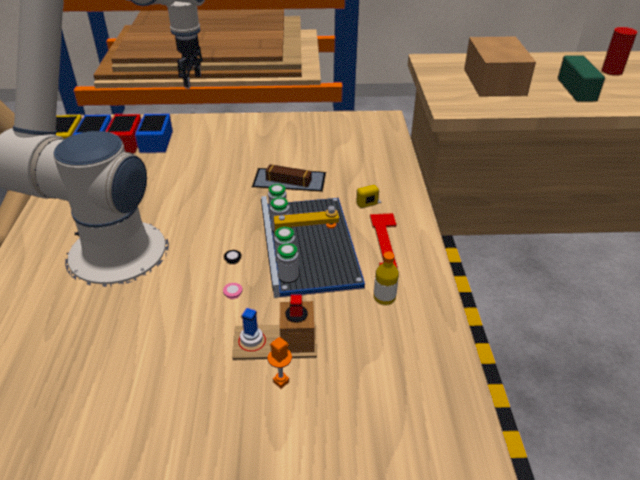

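Top view: the block lies on its mat at (135,270). The covers are at (219,285), (253,283), (319,276) and (351,272), and the screw is at (280,212). The driver is at (455,263), the seater at (442,316) and the orange look-alike at (503,285). The side view agrees.

```bash
cat > b.py <<'E'
from h import *
Z={'rim0':.1,'rim1':.1,'rim2':.1,'rim3':.1,'fence':0,'screw_head':.134,'foot_face':.064,'block':.003,'mat':0,'stand':0,'stand_hole':.1,'stand_ring':.012,'driver':.015,'seater':.012,'cover0':.108,'cover1':.108,'cover2':.108,'cover3':.108}
for n in ['top','side']:
    s=snap(n)
    for t,z in Z.items():
        L=[r for r in pinpoint(n,t) if r['conf']>.25][:5]
        print(n,t,[(round(r['conf'],2),atz(s,r['location'],z)[:2].round(4).tolist()) for r in L])
    W=cloud(s)
    if n=='top':
        def rect(m,name):
            P=W[m][:,:2]; rc=cv2.minAreaRect((P*1000).astype(np.float32)); print(name,m.sum(),np.round(rc[0],1),np.round(rc[1],1),round(rc[2],2),np.nanmedian(W[m],0).round(4))
        x,y,z=W[...,0],W[...,1],W[...,2]
        m=(z>.013)&(abs(x-.57)<.2)&(abs(y-.02)<.25)&(x>.4)&(x<.71)
        rect(m,'fence')
        rect((z>.08)&(z<.112)&(abs(y-.01)<.06)&(abs(x-.55)<.11)&(x>.5),'arm')
        rect((z>.035)&(z<.05)&(abs(y-.34)<.12)&(abs(x-.49)<.15),'blocktop')
        rect((z>.08)&(z<.105)&(abs(y+.345)<.07)&(abs(x-.5)<.09),'bridge')
        rect((z>.008)&(z<.016)&(y<-.28)&(y>-.42)&(abs(x-.46)<.14),'standbase')
        rect((z>.112)&(z<.117)&(y<-.28)&(y>-.42)&(abs(x-.46)<.14),'x')
        rect((z>.145)&(z<.158)&(y<-.25)&(y>-.42)&(abs(x-.46)<.14),'drvtop')
        rect((z>.1)&(z<.11)&(y<-.25)&(y>-.42)&(x<.45)&(x>.3),'seattop')
        rect((z>.105)&(z<.12)&(y<-.05)&(y>-.22)&(x<.54)&(x>.4),'covR')
        rect((z>.105)&(z<.12)&(y>.05)&(y<.22)&(x<.54)&(x>.4),'covL')
        for r in [r for r in recognise(n,'cover0') if r['conf']>.3]:
            print('cov',r['location'],dep(s,r['location']))
        rect((z>.12)&(z<.14)&(abs(y-.02)<.05)&(abs(x-.63)<.06),'screw')
E
python3 b.py
```

```text
top rim0 [(0.85, [0.4813, -0.0667]), (0.81, [0.4584, 0.1459]), (0.73, [0.4972, -0.1357]), (0.63, [0.4706, 0.0758]), (0.53, [0.4581, 0.1423])]
top rim1 [(0.85, [0.4813, -0.0667]), (0.81, [0.4584, 0.1459]), (0.73, [0.4972, -0.1357]), (0.63, [0.4706, 0.0758]), (0.53, [0.4581, 0.1423])]
top rim2 [(0.85, [0.4813, -0.0667]), (0.81, [0.4584, 0.1459]), (0.73, [0.4972, -0.1357]), (0.63, [0.4706, 0.0758]), (0.53, [0.4581, 0.1423])]
top rim3 [(0.85, [0.4813, -0.0667]), (0.81, [0.4584, 0.1459]), (0.73, [0.4972, -0.1357]), (0.63, [0.4706, 0.0758]), (0.53, [0.4581, 0.1423])]
top fence [(0.8, [0.5641, 0.0085])]
top screw_head [(0.48, [0.6182, 0.021])]
top foot_face [(0.72, [0.4633, 0.1525])]
top block [(0.79, [0.489, 0.3462])]
top mat [(0.72, [0.4855, 0.3661])]
top stand [(0.74, [0.4793, 0.363]), (0.59, [0.4629, -0.3615])]
top stand_hole [(0.78, [0.5129, -0.3542])]
top stand_ring [(0.97, [0.41, -0.3593])]
top driver [(0.93, [0.5227, -0.3508]), (0.73, [0.4765, -0.4667]), (0.4, [0.4781, 0.0861]), (0.27, [0.7396, 0.1966])]
top seater [(0.88, [0.4048, -0.3438])]
top cover0 [(0.95, [0.4539, 0.1406]), (0
[... 2456 characters left out ...]
.8, [0.4849, -0.4773]), (0.66, [0.5011, -0.2755])]
side seater [(0.61, [0.4153, -0.3628]), (0.37, [0.6202, 0.0915])]
side cover0 [(0.83, [0.4936, -0.1519]), (0.61, [0.4823, -0.0742]), (0.59, [0.3593, -0.287]), (0.52, [0.4795, 0.0678]), (0.52, [0.3486, -0.1528])]
side cover1 [(0.83, [0.4936, -0.1519]), (0.61, [0.4823, -0.0742]), (0.59, [0.3593, -0.287]), (0.52, [0.4795, 0.0678]), (0.52, [0.3486, -0.1528])]
side cover2 [(0.83, [0.4936, -0.1519]), (0.61, [0.4823, -0.0742]), (0.59, [0.3593, -0.287]), (0.52, [0.4795, 0.0678]), (0.52, [0.3486, -0.1528])]
side cover3 [(0.83, [0.4936, -0.1519]), (0.61, [0.4823, -0.0742]), (0.59, [0.3593, -0.287]), (0.52, [0.4795, 0.0678]), (0.52, [0.3486, -0.1528])]
```

```bash
cat > go.py <<'E'
# usage: go.py x y z yawdeg [relyaw]  -> units of turn about tool x and, at that yaw, total shift units
import sys; from h import *
def pose():
    o=status.observe(); return o,R.from_quat(o['orientation']).as_matrix()
o,M=pose()
yaw=np.degrees(np.arctan2(M[1,2],M[0,2]))
print('t',round(o['time'],2),'tcp',o['tool_pos'].round(4),'jaw yaw',yaw.round(2),'tilt',np.degrees(np.arccos(-M[2,0])).round(2),'q',o['q'].round(2),'gap',round(o['finger_gap'],3),'F',o['force'].round(1))
def tgt(x,y,z,yw,full=False):
    d=(yw-yaw+ (180 if full else 90))%(360 if full else 180)-(180 if full else 90)
    print('dyaw',round(d,2),'-> turn about tool x units',round(-np.radians(d)/.12,3))
    c=R.from_euler('z',yaw+d,degrees=True).as_matrix()[:,0]; ax=np.array([0,0,-1.]); B=np.stack([ax,np.cross(c,ax),c])
    # level correction after turn
    N=B.T; rv=R.from_matrix(M.T@N).as_rotvec()
    D=np.array([x,y,z])-o['tool_pos']
    print('rotvec units',(rv/.12).round(3),' shift after turn units',(B@D/.06).round(3),' shift now-axes',(M.T@D/.06).round(3))
if len(sys.argv)>4: tgt(*map(float,sys.argv[1:5]),full=len(sys.argv)>5)
E
python3 go.py .4434 .3632 .12 71.9; python3 -m inch '[[0.5,0,0,0,0,0],[0,0,0,1,0,0],[0,0,0,1,0,0],[0,0,0,0,0,0]]' 1; python3 go.py
```

```text
t 3.05 tcp [0.1696 0.6016 0.1914] jaw yaw 74.25 tilt 0.0 q [ 1.2   0.49  1.35  0.    1.3  -0.1 ] gap 0.999 F [-0.7  0.   0.6]
dyaw -2.35 -> turn about tool x units 0.343
rotvec units [ 0.343  0.    -0.   ]  shift after turn units [ 1.19  -5.572 -2.358]  shift now-axes [ 1.19  -5.47  -2.585]
time: 3.55
tool_pos: [0.1697, 0.6018, 0.1605]
orientation: [-0.354, 0.612, 0.355, 0.612]
force: [-0.5, 0.1, 0.4]
finger_gap: 0.998
t 3.55 tcp [0.1697 0.6018 0.1605] jaw yaw 60.19 tilt 0.03 q [1.2  0.52 1.38 0.   1.23 0.15] gap 0.998 F [-0.5  0.1  0.4]
```

```bash
python3 -m inch '[[0,0,0,-1,0,0],[0,0,0,-0.7,0,0],[0.5,-0.9,-0.4,0,0,0],[0,-0.95,-0.4,0,0,0],[0,-0.95,-0.4,0,0,0],[0,-0.95,-0.4,0,0,0],[0,-0.95,-0.4,0,0,0],[0,-0.7,-0.3,0,0,0],[0,0,0,0,0,0]]' 0.6; python3 go.py .4434 .3632 .035 71.9; cat > w.py <<'E'
from h import *
import sys
s=snap('wrist',sys.argv[1] if len(sys.argv)>1 else None)
W=cloud(s); z=W[...,2]
m=(z>.035)&(z<.05)&(abs(W[...,0]-.49)<.14)&(abs(W[...,1]-.345)<.13)
P=(W[m][:,:2]*1000).astype(np.float32); print(m.sum(),cv2.minAreaRect(P))
s=snap('top'); W=cloud(s); z=W[...,2]
m=(z>.035)&(z<.05)&(abs(W[...,0]-.49)<.14)&(abs(W[...,1]-.345)<.13)
P=(W[m][:,:2]*1000).astype(np.float32); print('top',m.sum(),cv2.minAreaRect(P))
E
python3 w.py w0
```

```text
time: 4.68
tool_pos: [0.4445, 0.375, 0.1326]
orientation: [-0.426, 0.562, 0.427, 0.566]
force: [-0.3, 0.2, 0.6]
finger_gap: 0.802
t 4.67 tcp [0.4445 0.375  0.1326] jaw yaw 74.18 tilt 0.38 q [ 0.6   0.49  1.53  0.    1.11 -0.7 ] gap 0.802 F [-0.3  0.2  0.6]
dyaw -2.28 -> turn about tool x units 0.332
rotvec units [0.332 0.053 0.017]  shift after turn units [ 1.626 -0.043 -0.193]  shift now-axes [ 1.625 -0.032 -0.204]
13025 ((493.1827697753906, 345.65399169921875), (45.258079528808594, 151.01243591308594), 72.22492980957031)
top 1441 ((492.66796875, 346.8180236816406), (47.928077697753906, 149.78921508789062), 71.74622344970703)
```

View pics/w0.png

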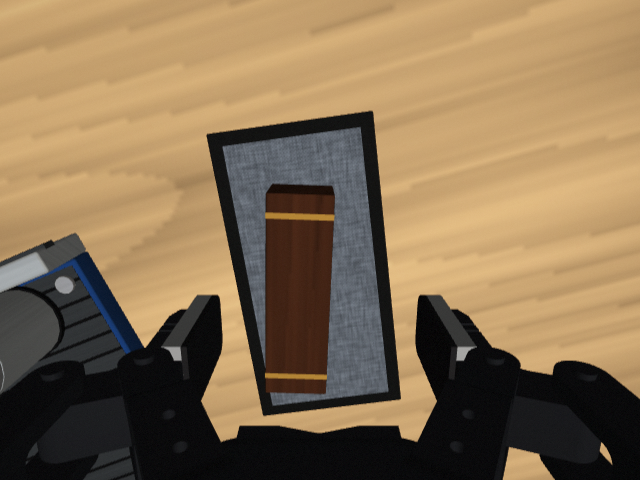

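Wrist view: the block lies on the mat with its near end at about (295,385) between the jaws. The wrist fit puts its centre at (0.4932, 0.3457).

```bash
python3 -m inch '[[0,0,0,0.28,0.05,0.02],[0.4,-0.05,-0.22,0,0,0],[0.6,0,0,0,0,0],[0.5,0,0,0,0,0],[0,0,0,0,0,0]]' 0.6 ; python3 go.py .4436 .3616 .011 72.2
```

```text
time: 5.4
tool_pos: [0.4373, 0.3677, 0.0414]
orientation: [-0.418, 0.57, 0.419, 0.57]
force: [0.5, 0.3, -0.0]
finger_gap: 0.8
t 5.4 tcp [0.4373 0.3677 0.0414] jaw yaw 72.56 tilt 0.07 q [ 0.59  0.61  1.63  0.    0.9  -0.67] gap 0.8 F [ 0.5  0.3 -0. ]
dyaw -0.36 -> turn about tool x units 0.052
rotvec units [ 0.052  0.006 -0.008]  shift after turn units [ 0.507 -0.131 -0.065]  shift now-axes [ 0.506 -0.131 -0.066]
```

```bash
python3 -m inch '[[0,-0.13,-0.065,0.05,0,0],[0,0,0,0,0,0],[0.25,0,0,0,0,0],[0.255,0,0,0,0,0],[0,0,0,0,0,0]]' 0.6 ; python3 go.py .4436 .3616 .011 72.2; python3 -m inch '[[0,0,0,0,0,0],[0,0,0,0,0,0],[0,0,0,0,0,0],[0,0,0,0,0,0],[0,0,0,0,0,0],[0,0,0,0,0,0]]' -1 60;python3 -m inch '[[-0.3,0,0,0,0,0],[-0.5,0,0,0,0,0],[-0.5,0,0,0,0,0],[-0.5,0,0,0,0,0],[0,0,0,0,0,0]]'; python3 go.py .5 .3 .15 6.5
```

```text
time: 6.02
tool_pos: [0.445, 0.3631, 0.0122]
orientation: [-0.416, 0.57, 0.417, 0.573]
force: [-0.6, -0.9, -0.7]
finger_gap: 0.799
t 6.03 tcp [0.445  0.3631 0.0122] jaw yaw 72.24 tilt 0.25 q [ 0.58  0.65  1.65  0.    0.84 -0.68] gap 0.799 F [-0.6 -0.9 -0.7]
dyaw -0.04 -> turn about tool x units 0.005
rotvec units [0.005 0.033 0.014]  shift after turn units [ 0.02   0.014 -0.031]  shift now-axes [ 0.02   0.014 -0.031]
time: 6.78
tool_pos: [0.4453, 0.3634, 0.0128]
orientation: [-0.416, 0.569, 0.417, 0.573]
force: [0.5, 0.0, 0.6]
finger_gap: 0.001
time: 7.4
tool_pos: [0.4446, 0.3627, 0.1237]
orientation: [-0.416, 0.57, 0.417, 0.573]
force: [1.1, 0.5, -1.0]
finger_gap: -0.003
t 7.4 tcp [0.4446 0.3627 0.1237] jaw yaw 72.24 tilt 0.23 q [ 0.58  0.49  1.56  0.    1.08 -0.68] gap -0.003 F [ 1.1  0.5 -1. ]
dyaw -65.74 -> turn about tool x units 9.561
rotvec units [ 9.561e+00  3.500e-02 -7.000e-03]  shift after turn units [-0.438 -1.143  0.799]  shift now-axes [-0.439 -1.199 -0.713]
```

```bash
python3 -m inch '[[0,0,0,0,0,0],[0,0,0,0,0,0],[0,0,0,0,0,0],[0,0,0,0,0,0]]' 0.7;  python3 w.py w1
```

```text
time: 7.9
tool_pos: [0.4434, 0.362, 0.1213]
orientation: [-0.416, 0.571, 0.417, 0.571]
force: [0.7, -0.2, -0.2]
finger_gap: 0.842
14083 ((492.85498046875, 345.8502502441406), (45.355316162109375, 150.09075927734375), 72.21923065185547)
top 1339 ((492.7425842285156, 347.19610595703125), (48.06291580200195, 150.21424865722656), 72.3321533203125)
```

View pics/w1.png

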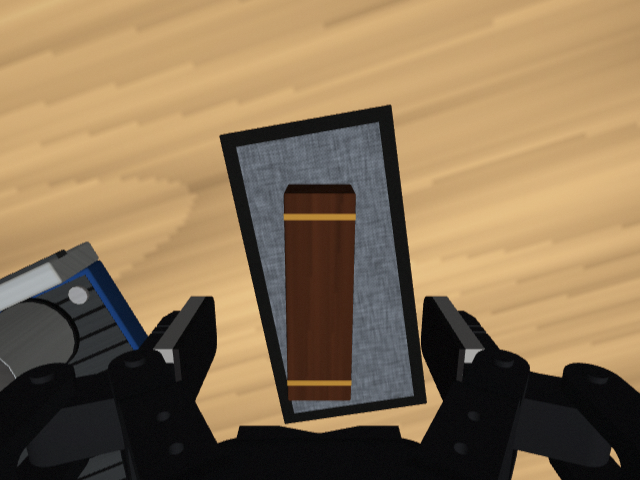

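```bash
python3 - <<'E'
from h import *
s=snap('wrist'); o=status.observe(); print(o['tool_pos'],np.linalg.inv(s['world_to_cam']).round(3)[:3])
t=o['tool_pos']
for P in [t,t*[1,1,0]+[0,0,.043],[.493,.346,.043],[.4436,.3616,.043],[.4217,.369,.043],[.564,.323,.043]]: print(P,proj(s,np.array(P)).round(0))
s=snap('top','t1'); print('top',proj(s,t),proj(s,np.array([.4436,.3616,.043])))
E
```

```text
[0.44358987 0.36203891 0.12162328] [[ 0.305  0.918  0.255  0.379]
 [ 0.952 -0.294 -0.081  0.382]
 [ 0.     0.268 -0.963  0.305]]
[0.44358987 0.36203891 0.12162328] [320. 271.]
[0.44358987 0.36203891 0.043     ] [320. 228.]
[0.493, 0.346, 0.043] [319. 303.]
[0.4436, 0.3616, 0.043] [319. 228.]
[0.4217, 0.369, 0.043] [320. 192.]
[0.564, 0.323, 0.043] [319. 399.]
top [107.6314577  290.13004855] [123.01649267 292.02030641]
```

View pics/t1.png

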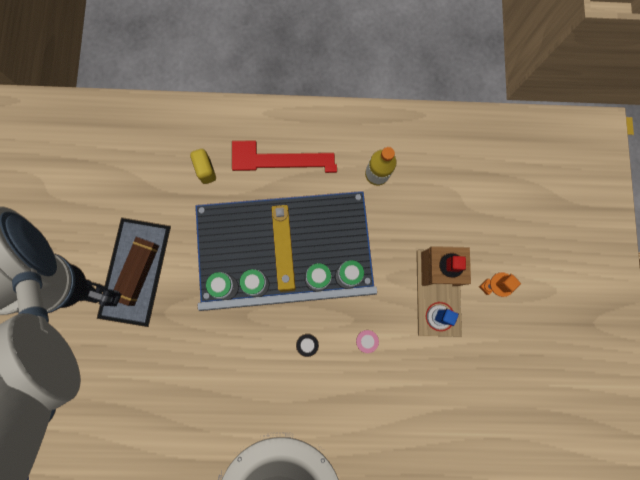

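```bash
python3 -m inch '[[0.6,0,0,0,0,0],[0.6,0,0,0,0,0],[0.6,0,0,0,0,0],[0,0,0,0,0,0]]' 0.6 ; python3 go.py .445 .361 .011 72.2; python3 -m inch '[[0,0,0,0,0,0],[0,0,0,0,0,0],[0,0,0,0,0,0],[0,0,0,0,0,0]]' -1 60; python3 - <<'E'
from h import *
s=snap('wrist','w2'); s=snap('side','s2')
a=cv2.imread('pics/w2.png'); b=cv2.imread('pics/s2.png')[120:240,220:380]; b=cv2.resize(b,None,fx=2.5,fy=2.5)
c=np.zeros((480,800,3),np.uint8); c[:,:400]=cv2.resize(a,(400,480)); c[:300,400:]=b; cv2.imwrite('pics/c2.png',c)
E
```

```text
time: 8.6
tool_pos: [0.4449, 0.3631, 0.0121]
orientation: [-0.416, 0.57, 0.417, 0.573]
force: [0.5, -0.6, 0.9]
finger_gap: 0.8
t 8.6 tcp [0.4449 0.3631 0.0121] jaw yaw 72.24 tilt 0.24 q [ 0.58  0.65  1.65  0.    0.84 -0.68] gap 0.8 F [ 0.5 -0.6  0.9]
dyaw -0.04 -> turn about tool x units 0.005
rotvec units [0.005 0.032 0.014]  shift after turn units [ 0.019 -0.012 -0.033]  shift now-axes [ 0.018 -0.011 -0.033]
time: 9.1
tool_pos: [0.447, 0.3645, 0.0163]
orientation: [-0.417, 0.568, 0.417, 0.575]
force: [0.2, -0.4, 0.1]
finger_gap: 0.001
```

View pics/c2.png

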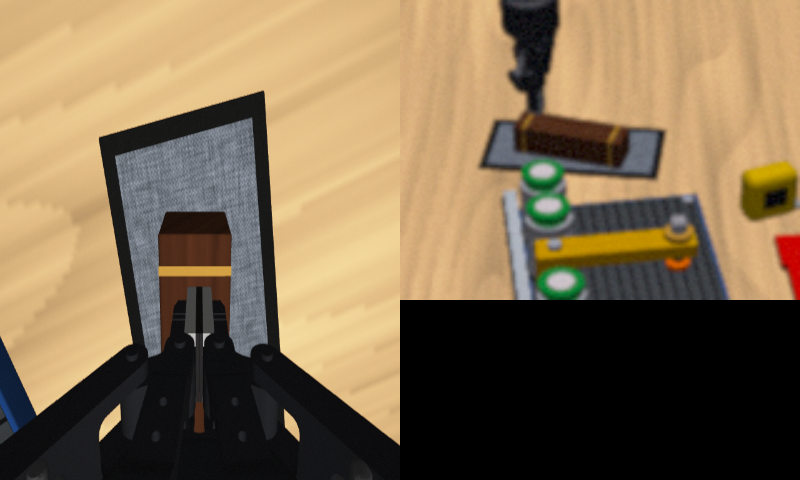

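```bash
python3 - <<'E'
from h import *
o=status.observe();t=o['tool_pos'];print(t)
s=snap('wrist'); print('proj tcp',proj(s,t))
for r in [215,250,280,290,300,310,330,350,370]:
  print(r,[dep(s,(c,r)).round(3).tolist() for c in (300,320,340)])
s=snap('side'); print('proj tcp side',proj(s,t))
W=cloud(s); m=(abs(W[...,0]-t[0])<.05)&(abs(W[...,1]-t[1])<.05)&(W[...,2]>.03)&(W[...,2]<.15)
v,u=np.nonzero(m)
for a in range(v.min(),v.max()+1,3):
  i=u[v==a]
  if len(i): print(a,i.min(),i.max(),W[a,i].mean(0).round(3))
E
```

```text
[0.44687259 0.36438471 0.01605654]
proj tcp [319.83944945 270.66451562]
215 [[0.42, 0.364, 0.013], [0.423, 0.372, 0.013], [0.426, 0.381, 0.012]]
250 [[0.427, 0.363, 0.044], [0.429, 0.37, 0.044], [0.431, 0.377, 0.043]]
280 [[0.438, 0.359, 0.043], [0.441, 0.366, 0.043], [0.443, 0.374, 0.043]]
290 [[0.435, 0.361, 0.063], [0.436, 0.367, 0.064], [0.447, 0.372, 0.044]]
300 [[0.434, 0.361, 0.072], [0.436, 0.367, 0.072], [0.442, 0.373, 0.064]]
310 [[0.434, 0.361, 0.08], [0.436, 0.367, 0.08], [0.439, 0.373, 0.078]]
330 [[0.434, 0.362, 0.092], [0.436, 0.367, 0.093], [0.438, 0.372, 0.093]]
350 [[0.434, 0.362, 0.105], [0.441, 0.365, 0.094], [0.436, 0.372, 0.105]]
370 [[0.434, 0.363, 0.113], [0.447, 0.364, 0.094], [0.436, 0.372, 0.113]]
proj tcp side [275.23056575 174.21070752]
134 280 281 [0.469 0.403 0.148]
137 280 281 [0.469 0.399 0.139]
140 278 280 [0.464 0.385 0.136]
143 276 280 [0.461 0.365 0.136]
146 271 279 [0.452 0.347 0.135]
149 271 279 [0.451 0.354 0.121]
152 263 277 [0.444 0.342 0.117]
155 266 276 [0.438 0.329 0.113]
158 270 277 [0.445 0.355 0.086]
161 270 277 [0.444 0.354 0.075]
164 269 276 [0.44  0.359 0.06 ]
167 267 289 [0.457 0.367 0.043]
170 265 289 [0.454 0.351 0.042]
173 265 289 [0.456 0.335 0.04 ]
176 278 289 [0.476 0.324 0.035]
```

```bash
python3 -m inch '[[-0.6,0,0,0,0,0],[-0.6,0,0,0,0,0],[-0.6,0,0,0,0,0],[0,0,0,0,0,0],[0,0,0,0,0,0]]' ; cat > tip.py <<'E'
from h import *
import sys
o=status.observe();t=o['tool_pos'];print(t,o['finger_gap'])
for n in ['wrist','side']:
  s=snap(n,'tip_'+n); print(n,'proj tcp',proj(s,t)); W=cloud(s)
  m=(abs(W[...,0]-t[0])<.06)&(abs(W[...,1]-t[1])<.07)&(W[...,2]>.055)&(W[...,2]<t[2]+.06)
  v,u=np.nonzero(m); print(len(v))
  if len(v):
    P=W[m]; k=np.argsort(P[:,2])[::max(1,len(v)//25)][:12]
    print(np.c_[u[k],v[k],P[k].round(3)])
E
python3 tip.py; python3 -m inch '[[0,0,0,0,0,0],[0,0,0,0,0,0],[0,0,0,0,0,0],[0,0,0,0,0,0],[0,0,0,0,0,0]]' 1; python3 tip.py
```

```text
time: 9.93
tool_pos: [0.4452, 0.3631, 0.1258]
orientation: [-0.416, 0.569, 0.417, 0.573]
force: [-0.7, 0.9, -0.7]
finger_gap: -0.001
[0.44521366 0.36312182 0.12581308] -0.0005224542762961782
wrist proj tcp [319.92955392 270.69128434]
1395
[[3.20e+02 2.86e+02 4.35e-01 3.66e-01 1.68e-01]
 [3.00e+02 2.87e+02 4.33e-01 3.59e-01 1.71e-01]
 [3.05e+02 2.88e+02 4.33e-01 3.61e-01 1.72e-01]
 [3.20e+02 2.89e+02 4.35e-01 3.66e-01 1.73e-01]
 [3.13e+02 2.89e+02 4.34e-01 3.64e-01 1.74e-01]
 [3.25e+02 2.92e+02 4.36e-01 3.68e-01 1.75e-01]
 [2.82e+02 3.02e+02 4.34e-01 3.53e-01 1.75e-01]
 [3.23e+02 2.93e+02 4.35e-01 3.67e-01 1.76e-01]
 [2.85e+02 3.04e+02 4.35e-01 3.54e-01 1.77e-01]
 [3.24e+02 2.94e+02 4.35e-01 3.67e-01 1.77e-01]
 [3.49e+02 3.06e+02 4.42e-01 3.74e-01 1.78e-01]
 [2.89e+02 3.07e+02 4.36e-01 3.55e-01 1.78e-01]]
side proj tcp [273.20780239 146.12442305]
38
[[2.69e+02 1.36e+02 4.34e-01 3.60e-01 1.65e-01]
 [2.73e+02 1.36e+02 4.47e-01 3.59e-01 1.66e-01]
 [2.70e+02 1.36e+02 4.37e-01 3.56e-01 1.68e-01]
 [2.71e+02 1.36e+02 4.40e-01 3.55e-01 1.68e-01]
 [2.74e+02 1.36e+02 4.50e-01 3.54e-01 1.69e-01]
[... 1068 characters left out ...]
2 4.59e-01 4.02e-01 1.81e-01]
 [4.47e+02 3.34e+02 4.58e-01 4.02e-01 1.81e-01]]
side proj tcp [272.97634137 146.80686019]
25
[[2.68e+02 1.40e+02 4.32e-01 3.15e-01 1.77e-01]
 [2.73e+02 1.25e+02 4.46e-01 4.10e-01 1.77e-01]
 [2.75e+02 1.26e+02 4.53e-01 4.02e-01 1.78e-01]
 [2.66e+02 1.40e+02 4.26e-01 3.12e-01 1.79e-01]
 [2.68e+02 1.39e+02 4.32e-01 3.18e-01 1.79e-01]
 [2.74e+02 1.26e+02 4.49e-01 4.01e-01 1.79e-01]
 [2.67e+02 1.40e+02 4.30e-01 3.10e-01 1.79e-01]
 [2.77e+02 1.25e+02 4.59e-01 4.05e-01 1.80e-01]
 [2.63e+02 1.39e+02 4.17e-01 3.16e-01 1.80e-01]
 [2.78e+02 1.26e+02 4.62e-01 3.97e-01 1.81e-01]
 [2.77e+02 1.26e+02 4.59e-01 3.97e-01 1.81e-01]
 [2.75e+02 1.25e+02 4.53e-01 4.04e-01 1.81e-01]]
```

The shut fingertips sit about 41 mm above the reported TCP, in both cameras (0.166 against 0.1258). I'll correct for this offset along the tool axis.

```bash
sed -i "s/o=status.observe(); return/o=status.observe(); o['tool_pos']=o['tool_pos']+[0,0,.041]; return/" go.py
python3 -m inch '[[0.65,0,0,0,0.03,0.01],[0.65,0,0,0,0,0],[0.65,-0.01,-0.03,0,0,0],[0.6,0,0,0,0,0],[0,0,0,0,0,0]]' 0.6; python3 go.py .4441 .3618 .011 72.2
```

```text
time: 11.38
tool_pos: [0.4462, 0.3619, -0.032]
orientation: [-0.417, 0.57, 0.417, 0.572]
force: [-0.1, -0.5, 0.4]
finger_gap: 0.801
t 11.38 tcp [0.4462 0.3619 0.009 ] jaw yaw 72.23 tilt 0.18 q [ 0.58  0.72  1.67 -0.    0.75 -0.68] gap 0.801 F [-0.1 -0.5  0.4]
dyaw -0.03 -> turn about tool x units 0.005
rotvec units [0.005 0.019 0.017]  shift after turn units [-0.034  0.034 -0.012]  shift now-axes [-0.034  0.033 -0.012]
```

```bash
python3 -m inch '[[0,0,0,0,0,0],[0,0,0,0,0,0],[0,0,0,0,0,0],[0,0,0,0,0,0],[0,0,0,0,0,0]]' -1 80;python3 -m inch '[[-0.3,0,0,0,0,0],[-0.6,0,0,0,0,0],[-0.6,0,0,0,0,0],[-0.6,0,0,0,0,0],[0,0,0,0,0,0]]'; python3 go.py .5 .3 .15 6.5
```

```text
time: 12.0
tool_pos: [0.4483, 0.3634, -0.0273]
orientation: [-0.417, 0.568, 0.417, 0.574]
force: [-0.1, 0.1, -2.1]
finger_gap: 0.517
time: 12.62
tool_pos: [0.4473, 0.3628, 0.107]
orientation: [-0.417, 0.568, 0.417, 0.575]
force: [-0.1, 0.6, -2.4]
finger_gap: 0.511
t 12.62 tcp [0.4473 0.3628 0.148 ] jaw yaw 72.24 tilt 0.59 q [ 0.58  0.52  1.58 -0.    1.04 -0.68] gap 0.511 F [-0.1  0.6 -2.4]
dyaw -65.74 -> turn about tool x units 9.562
rotvec units [9.562 0.09  0.01 ]  shift after turn units [-0.033 -1.139  0.753]  shift now-axes [-0.031 -1.155 -0.728]
```

```bash
python3 -m inch '[[0,0,0,0.95,0,0],[0,0,0,0.95,0,0],[0,0,0,0.95,0,0],[0,0,0,0.95,0,0],[0,0,0,0.95,0,0],[0,0,0,0.95,0,0],[0,0,0,0.95,0,0],[0,0,0,0.95,0,0],[0,0,0,0.95,0,0],[0,0,0,0.95,0,0],[0,0,0,0,0,0]]'; python3 go.py .5994 .1755 .08 6.55
```

```text
time: 14.0
tool_pos: [0.4422, 0.3594, 0.1044]
orientation: [-0.03, 0.706, 0.03, 0.707]
force: [0.5, 0.3, -0.9]
finger_gap: 0.512
t 14.0 tcp [0.4422 0.3594 0.1454] jaw yaw 4.83 tilt 0.05 q [0.58 0.52 1.59 0.   1.04 0.49] gap 0.512 F [ 0.5  0.3 -0.9]
dyaw 1.72 -> turn about tool x units -0.25
rotvec units [-0.25   0.005 -0.004]  shift after turn units [ 1.09  -3.344  2.254]  shift now-axes [ 1.09  -3.276  2.353]
```

```bash
python3 -m inch '[[0,0,0,-0.25,0,0],[0,-0.65,0.45,0,0,0],[0,-0.65,0.45,0,0,0],[0,-0.65,0.45,0,0,0],[0,-0.65,0.45,0,0,0],[0,-0.65,0.4,0,0,0],[0,0,0,0,0,0],[0,0,0,0,0,0]]'; python3 go.py .5994 .1755 .04 6.55; python3 - <<'E'
from h import *
s=snap('wrist','w3')
s=snap('top'); W=cloud(s)
c,sn=np.cos(np.radians(6.55)),np.sin(np.radians(6.55))
E
```

```text
time: 15.0
tool_pos: [0.6015, 0.1773, 0.1034]
orientation: [-0.051, 0.705, 0.051, 0.705]
force: [-0.8, 0.7, -2.0]
finger_gap: 0.515
t 15.0 tcp [0.6015 0.1773 0.1444] jaw yaw 8.31 tilt 0.04 q [0.19 0.59 1.44 0.   1.12 0.05] gap 0.515 F [-0.8  0.7 -2. ]
dyaw -1.76 -> turn about tool x units 0.257
rotvec units [ 0.257 -0.005 -0.003]  shift after turn units [ 1.74  -0.025 -0.038]  shift now-axes [ 1.74  -0.025 -0.038]
```

View pics/w3.png

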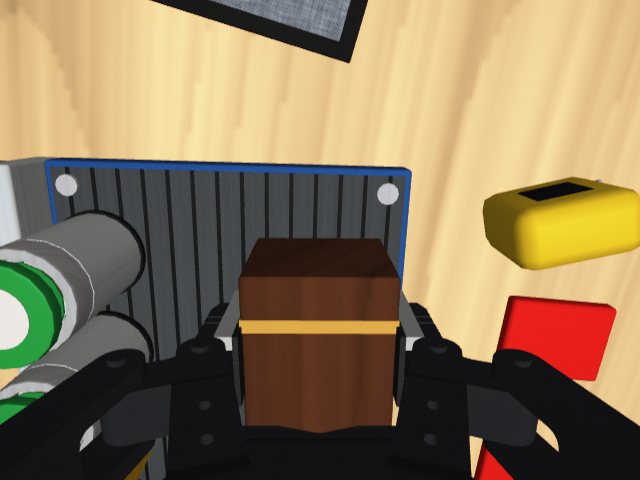

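Wrist view: the block is held squarely by its +y end, above the plate with nothing in the way.

```bash
python3 -m inch '[[0.4,0,0,0.257,0,0],[0.5,-0.025,-0.04,0,0,0],[0.5,0,0,0,0,0],[0.35,0,0,0,0,0],[0,0,0,0,0,0]]'; python3 go.py .5994 .1755 .032 6.55;python3 -m inch '[[0.08,0,0,0,0,0],[0,0,0,0,0,0]]';python3 go.py .5994 .1755 .032 6.55
```

```text
time: 15.72
tool_pos: [0.5968, 0.1809, -0.0031]
orientation: [-0.043, 0.705, 0.044, 0.706]
force: [0.1, -0.7, -1.2]
finger_gap: 0.517
t 15.72 tcp [0.5968 0.1809 0.0379] jaw yaw 7.09 tilt 0.07 q [0.2  0.72 1.52 0.   0.89 0.07] gap 0.517 F [ 0.1 -0.7 -1.2]
dyaw -0.54 -> turn about tool x units 0.078
rotvec units [ 0.078  0.007 -0.007]  shift after turn units [ 0.099 -0.094  0.032]  shift now-axes [ 0.099 -0.094  0.031]
time: 15.98
tool_pos: [0.5973, 0.1819, -0.0065]
orientation: [-0.044, 0.705, 0.045, 0.707]
force: [0.1, -0.7, -2.2]
finger_gap: 0.516
t 15.97 tcp [0.5973 0.1819 0.0345] jaw yaw 7.18 tilt 0.16 q [0.2  0.73 1.53 0.   0.89 0.07] gap 0.516 F [ 0.1 -0.7 -2.2]
dyaw -0.63 -> turn about tool x units 0.092
rotvec units [ 0.092  0.023 -0.008]  shift after turn units [ 0.042 -0.109  0.022]  shift now-axes [ 0.042 -0.11   0.021]
```

```bash
python3 -m inch '[[0.04,-0.1,0.02,0.09,0.02,0],[0,0,0,0,0,0]]';python3 -m inch '[[0.03,0,0,0,0,0],[0,0,0,0,0,0]]'; python3 -m inch '[[0.02,0,0,0,0,0],[0,0,0,0,0,0]]';python3 go.py .5994 .1755 .032 6.55
```

```text
time: 16.23
tool_pos: [0.6002, 0.1758, -0.0078]
orientation: [-0.04, 0.705, 0.041, 0.707]
force: [0.1, 0.1, -2.9]
finger_gap: 0.513
time: 16.48
tool_pos: [0.6004, 0.1757, -0.0094]
orientation: [-0.04, 0.705, 0.041, 0.707]
force: [-0.1, -1.1, -1.1]
finger_gap: 0.515
time: 16.73
tool_pos: [0.6004, 0.1757, -0.0107]
orientation: [-0.04, 0.705, 0.041, 0.707]
force: [0.1, -0.5, -2.4]
finger_gap: 0.517
t 16.73 tcp [0.6004 0.1757 0.0303] jaw yaw 6.51 tilt 0.16 q [0.19 0.73 1.53 0.   0.88 0.07] gap 0.517 F [ 0.1 -0.5 -2.4]
dyaw 0.04 -> turn about tool x units -0.005
rotvec units [-0.005  0.021 -0.01 ]  shift after turn units [-0.028 -0.002 -0.017]  shift now-axes [-0.028 -0.002 -0.017]
```

```bash
cat > bt.py <<'E'
from h import *
o=status.observe(); t=o['tool_pos']; M=R.from_quat(o['orientation']).as_matrix()
s=snap('wrist'); W=cloud(s); L=(W-t)@M  # tool coords
for k in range(3):
    pass
F=R.from_euler('z',6.55,degrees=True).as_matrix(); Q=(W-[.563,.0103,0])@F
m=(abs(Q[...,0]-55)<.0) if 0 else (abs(Q[...,0]-.055)<.018)&(W[...,2]>.045)&(W[...,2]<.075)&(Q[...,1]>.08)
P=Q[m]; 
if len(P): print('block top z',np.percentile(P[:,2],[10,50,90]).round(4),'fence y max',P[:,1].max().round(4))
m=(Q[...,1]>.19)&(Q[...,1]<.198)&(abs(Q[...,0]-.055)<.04)&(W[...,2]<.04); print('plate z',np.median(Q[m][:,2]) if m.any() else None)
E
python3 bt.py;python3 -m inch '[[0.03,0,0,0,0,0],[0,0,0,0,0,0]]'; python3 bt.py
```

```text
block top z [0.0606 0.063  0.0638] fence y max 0.186
plate z 0.020754038112487064
time: 17.02
tool_pos: [0.6004, 0.1758, -0.0126]
orientation: [-0.04, 0.705, 0.041, 0.707]
force: [-0.5, 0.4, -2.9]
finger_gap: 0.511
block top z [0.0597 0.0612 0.062 ] fence y max 0.1859
plate z 0.020744328660565414
```

```bash
python3 -m inch '[[0,-0.3,0,0,0.02,0],[0,-0.3,0,0,0,0],[0,-0.3,0,0,0,0],[0,-0.2,0,0,0,0],[0,0,0,0,0,0]]';  python3 go.py .6076 .1040 .03 6.55; python3 bt.py
```

```text
time: 17.7
tool_pos: [0.6087, 0.1045, -0.0125]
orientation: [-0.039, 0.706, 0.04, 0.706]
force: [0.2, 0.7, -2.2]
finger_gap: 0.517
t 17.7 tcp [0.6087 0.1045 0.0285] jaw yaw 6.44 tilt 0.06 q [ 0.07  0.73  1.55  0.    0.87 -0.04] gap 0.517 F [ 0.2  0.7 -2.2]
dyaw 0.11 -> turn about tool x units -0.016
rotvec units [-0.016  0.003 -0.008]  shift after turn units [-0.025 -0.006 -0.019]  shift now-axes [-0.025 -0.006 -0.019]
block top z [0.0567 0.0613 0.0621] fence y max 0.1143
plate z 0.020776343012709836
```

```bash
python3 -m inch '[[0.02,0,0,0,0,0],[0.02,0,0,0,0,0],[0,0,0,0,0,0]]'; python3 -m inch '[[0,0,0,0,0,0],[0,0,0,0,0,0],[0,0,0,0,0,0],[0,0,0,0,0,0]]' 0.45; python3 -m inch '[[-0.5,0,0,0,0,0],[-0.8,0,0,0,0,0],[-0.9,0,0,0,0,0],[-0.8,0,0,0,0,0],[0,0,0,0,0,0]]'; python3 go.py .59 0 .23 80; python3 bt.py
```

```text
time: 18.12
tool_pos: [0.6088, 0.1059, -0.0129]
orientation: [-0.04, 0.705, 0.041, 0.707]
force: [-0.3, -0.8, -1.8]
finger_gap: 0.511
time: 18.62
tool_pos: [0.6088, 0.1071, -0.013]
orientation: [-0.041, 0.705, 0.041, 0.707]
force: [0.8, -0.2, -0.2]
finger_gap: 0.727
time: 19.25
tool_pos: [0.6082, 0.1069, 0.1716]
orientation: [-0.041, 0.706, 0.041, 0.706]
force: [-0.5, 0.8, -0.9]
finger_gap: 0.723
t 19.25 tcp [0.6082 0.1069 0.2126] jaw yaw 6.62 tilt 0.03 q [ 0.08  0.5   1.39  0.    1.25 -0.04] gap 0.723 F [-0.5  0.8 -0.9]
dyaw 73.38 -> turn about tool x units -10.672
rotvec units [-1.0672e+01  5.0000e-03 -3.0000e-03]  shift after turn units [-0.289 -0.011 -1.807]  shift now-axes [-0.29  -1.735 -0.506]
plate z 0.020687751503416257
```

```bash
python3 -m inch '[[0,-0.7,0,0,0,0],[0,-0.7,0,0,0,0],[0,-0.7,0,0,0,0],[0,-0.6,0,0,0,0],[0,0,0,0,0,0],[0,0,0,0,0,0]]';  cat > sc.py <<'E'
from h import *
import sys
o=status.observe(); print(o['tool_pos'])
s=snap('wrist',sys.argv[1]); W=cloud(s); z=W[...,2]
for t in ['screw_head','foot_face','rim1']:
    print(t,[(round(r['conf'],2),np.round(r['location']),atz(s,r['location'],{'screw_head':.134,'foot_face':.064,'rim1':.1}[t]).round(4)) for r in pinpoint('wrist',t)[:3]])
m=(abs(W[...,0]-.617)<.03)&(abs(W[...,1]-.017)<.03)&(z>.112)&(z<.15)
print('head',m.sum(),np.percentile(z[m],[5,50,90,97]).round(4))
zt=np.percentile(z[m],90)
for lo,hi in [(zt-.002,zt+.002),(.115,zt+.003)]:
    k=m&(z>lo)&(z<hi); print(lo,cv2.minAreaRect((W[k][:,:2]*1000).astype(np.float32)),W[k].mean(0))
Fm=R.from_euler('z',6.55,degrees=True).as_matrix(); Q=(W-[.563,.0103,0])@Fm
k=(abs(Q[...,0]-.055)<.035)&(z>.045)&(z<.075)&(abs(Q[...,1])<.13); 
if k.sum()>50: print('block',k.sum(),cv2.minAreaRect((Q[k][:,:2]*1000).astype(np.float32)),np.median(z[k]))
for nm,sel in [('R',(Q[...,1]<-.03)),('L',Q[...,1]>.03)]:
    k=sel&(z>.108)&(z<.12)&(abs(Q[...,0]+.085)<.04)&(abs(Q[...,1])<.18)
    if k.sum()>50: print('cov',nm,cv2.minAreaRect((Q[k][:,:2]*1000).astype(np.float32)),np.median(z[k]))
E
python3 sc.py w4
```

```text
time: 20.05
tool_pos: [0.6218, -0.0575, 0.1604]
orientation: [-0.04, 0.711, 0.042, 0.7]
force: [0.5, -0.4, 0.1]
finger_gap: 0.722
[ 0.62178665 -0.05745021  0.16041188]
screw_head [(0.77, array([328., 102.]), array([0.617 , 0.0171, 0.134 ]))]
foot_face []
rim1 []
head 3258 [0.1154 0.117  0.1339 0.1348]
0.13186637954968508 ((617.8907470703125, 15.809560775756836), (14.199851989746094, 14.113079071044922), 6.6987833976745605) [0.6178928  0.01587801 0.13367409]
0.115 ((617.8192138671875, 15.880374908447266), (32.463035583496094, 31.502099990844727), 6.70634651184082) [0.61792214 0.01588583 0.12265837]
block 3751 ((83.4544906616211, 6.630657196044922), (114.59960174560547, 13.136181831359863), 89.89798736572266) 0.060350813043205
cov R ((-84.20891571044922, -100.88487243652344), (52.286869049072266, 111.512451171875), 0.5782510042190552) 0.11550454080556329
cov L ((-84.24958801269531, 45.944801330566406), (32.384742736816406, 6.510127067565918), 1.8211569786071777) 0.11497685335582675
```

View pics/w4.png

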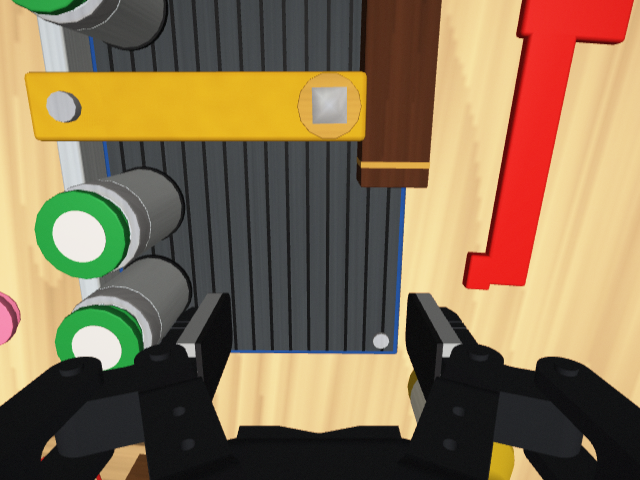

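```bash
cat > bl.py <<'E'
from h import *
Fm=R.from_euler('z',6.55,degrees=True).as_matrix()
for n in ['wrist','top']:
    s=snap(n); W=cloud(s); z=W[...,2]; Q=(W-[.563,.0103,0])@Fm
    k=(abs(Q[...,0]-.055)<.12)&(z>.05)&(z<.07)&(abs(Q[...,1]-.02)<.2)&(Q[...,0]>-.03)
    P=Q[k]; print(n,k.sum(),cv2.minAreaRect((P[:,:2]*1000).astype(np.float32)),P.min(0).round(3),P.max(0).round(3),np.median(z[k]))
E
python3 bl.py
```

```text
wrist 13172 ((99.92196655273438, 6.606594085693359), (115.48957061767578, 45.640533447265625), 89.61553955078125) [ 0.077 -0.051  0.05 ] [0.123 0.065 0.064] 0.06040148169386256
top 757 ((117.84864807128906, 70.71978759765625), (252.81463623046875, 64.83260345458984), 74.29154968261719) [ 0.076 -0.049  0.05 ] [0.175 0.186 0.066] 0.060066115255674735
```

The block has been knocked aside: its centre is now at fence (100, 24) mm, still aligned and flat. I'll grip it again and put it back under the foot.

```bash
python3 -m inch '[[0,0.7,0.1,0,0,0],[0,0.7,0.1,0,0,0],[0,0.7,0.1,0,0,0],[0,0.5,0.1,0,0,0],[0,0,0,0,0,0],[0,0,0,0,0,0]]'; python3 go.py .6523 .1083 .1 6.55
```

```text
time: 21.1
tool_pos: [0.6281, 0.1068, 0.1626]
orientation: [-0.042, 0.71, 0.043, 0.702]
force: [0.5, -0.3, 0.6]
finger_gap: 0.727
t 21.1 tcp [0.6281 0.1068 0.2036] jaw yaw 6.87 tilt 0.66 q [ 0.07  0.54  1.34  0.    1.27 -0.05] gap 0.727 F [ 0.5 -0.3  0.6]
dyaw -0.32 -> turn about tool x units 0.047
rotvec units [ 0.047 -0.093 -0.025]  shift after turn units [ 1.727 -0.021  0.403]  shift now-axes [ 1.723 -0.028  0.422]
```

```bash
python3 -m inch '[[0,0,0,0.047,-0.09,-0.025],[0.3,-0.02,0.4,0,0,0],[0.6,0,0,0,0,0],[0.6,0,0,0,0,0],[0.6,0,0,0,0,0],[0,0,0,0,0,0]]' 0.4; python3 go.py .6523 .1083 .031 6.55; python3 bl.py
```

```text
time: 21.85
tool_pos: [0.6541, 0.1028, 0.0349]
orientation: [-0.038, 0.704, 0.037, 0.708]
force: [-0.1, 0.4, 0.2]
finger_gap: 0.697
t 21.85 tcp [0.6541 0.1028 0.0759] jaw yaw 6.13 tilt 0.3 q [ 0.07  0.71  1.4  -0.    1.02 -0.04] gap 0.697 F [-0.1  0.4  0.2]
dyaw 0.42 -> turn about tool x units -0.061
rotvec units [-0.061  0.042  0.013]  shift after turn units [ 0.748  0.094 -0.02 ]  shift now-axes [ 0.748  0.095 -0.025]
wrist 23748 ((118.77153015136719, 104.86602020263672), (190.8026885986328, 70.89457702636719), 68.03634643554688) [0.077 0.014 0.05 ] [0.175 0.185 0.067] 0.06048726931530603
top 745 ((99.39733123779297, -0.6196823120117188), (97.59391784667969, 46.22068405151367), 89.4062728881836) [ 0.076 -0.049  0.05 ] [0.122 0.048 0.066] 0.060116967825664
```

```bash
python3 -m inch '[[0,0.11,-0.02,-0.06,0.04,0.01],[0.35,0,0,0,0,0],[0.38,0,0,0,0,0],[0,0,0,0,0,0]]' 0.4; python3 go.py .6523 .1090 .031 6.55; python3 -m inch '[[0,0,0,0,0,0],[0,0,0,0,0,0],[0,0,0,0,0,0],[0,0,0,0,0,0]]' -1 80;  python3 go.py .6523 .1081 .031 6.55
```

```text
time: 22.45
tool_pos: [0.6589, 0.1112, 0.0005]
orientation: [-0.041, 0.701, 0.041, 0.711]
force: [-0.2, -0.1, -0.6]
finger_gap: 0.697
t 22.45 tcp [0.6589 0.1112 0.0415] jaw yaw 6.63 tilt 0.86 q [ 0.08  0.76  1.42 -0.    0.95 -0.04] gap 0.697 F [-0.2 -0.1 -0.6]
dyaw -0.08 -> turn about tool x units 0.011
rotvec units [0.011 0.126 0.005]  shift after turn units [ 0.176 -0.024 -0.114]  shift now-axes [ 0.174 -0.023 -0.117]
time: 22.95
tool_pos: [0.6611, 0.1119, 0.0053]
orientation: [-0.041, 0.699, 0.041, 0.713]
force: [0.2, 0.2, -2.9]
finger_gap: 0.509
t 22.95 tcp [0.6611 0.1119 0.0463] jaw yaw 6.65 tilt 1.16 q [ 0.08  0.75  1.41  0.    0.96 -0.04] gap 0.509 F [ 0.2  0.2 -2.9]
dyaw -0.1 -> turn about tool x units 0.015
rotvec units [0.015 0.169 0.005]  shift after turn units [ 0.256 -0.046 -0.152]  shift now-axes [ 0.253 -0.046 -0.157]
```

```bash
python3 -m inch '[[0,0,0,0,0.17,0],[0,0,0,0,0,0],[0.05,0,-0.1,0,0,0],[0,0,0,0,0,0]]'; python3 -m inch '[[0.03,0,0,0,0,0],[0,0,0,0,0,0]]'; python3 -m inch '[[0.03,0,0,0,0,0],[0,0,0,0,0,0]]'; python3 bl.py; python3 go.py .6523 .1081 .031 6.55
```

```text
time: 23.45
tool_pos: [0.6562, 0.1112, 0.0029]
orientation: [-0.041, 0.705, 0.041, 0.706]
force: [-1.5, -0.2, 1.9]
finger_gap: 0.508
time: 23.7
tool_pos: [0.6561, 0.1113, 0.003]
orientation: [-0.041, 0.705, 0.041, 0.707]
force: [0.4, -0.8, -1.2]
finger_gap: 0.506
time: 23.95
tool_pos: [0.656, 0.1113, 0.0029]
orientation: [-0.041, 0.704, 0.041, 0.707]
force: [1.2, -0.6, -2.6]
finger_gap: 0.507
wrist 26189 ((136.05404663085938, 108.58014678955078), (158.48529052734375, 69.12167358398438), 40.63327407836914) [0.068 0.05  0.05 ] [0.175 0.185 0.07 ] 0.06065166566842661
top 810 ((98.57185363769531, 2.6735153198242188), (103.95549774169922, 46.785037994384766), 87.49246978759766) [ 0.074 -0.05   0.05 ] [0.123 0.056 0.066] 0.06009791786441726
t 24.05 tcp [0.656  0.1114 0.0438] jaw yaw 6.66 tilt 0.22 q [ 0.08  0.76  1.41 -0.    0.97 -0.04] gap 0.507 F [-2.2  0.2  9.4]
dyaw -0.11 -> turn about tool x units 0.017
rotvec units [0.017 0.032 0.007]  shift after turn units [ 0.213 -0.047 -0.068]  shift now-axes [ 0.213 -0.047 -0.069]
```

```bash
python3 -m inch '[[-0.01,0,0,0,0,0],[0,0.07,-0.25,0,0,0],[0,0.07,-0.25,0,0,0],[0,0.06,-0.2,0,0,0],[0,0,0,0,0,0]]'; python3 go.py .6082 .1165 .044 6.55;  python3 bl.py
```

```text
time: 24.68
tool_pos: [0.6125, 0.1186, 0.0029]
orientation: [-0.041, 0.704, 0.041, 0.708]
force: [-6.0, 1.3, 8.9]
finger_gap: 0.508
t 24.68 tcp [0.6125 0.1186 0.0439] jaw yaw 6.65 tilt 0.33 q [ 0.1   0.71  1.53 -0.    0.9  -0.02] gap 0.508 F [-6.   1.3  8.9]
dyaw -0.1 -> turn about tool x units 0.014
rotvec units [0.014 0.047 0.007]  shift after turn units [-0.002 -0.026 -0.074]  shift now-axes [-0.003 -0.026 -0.074]
wrist 19996 ((61.36975860595703, 87.69758605957031), (70.75946044921875, 50.80543518066406), 0.11081992089748383) [0.026 0.062 0.05 ] [0.097 0.113 0.07 ] 0.06063756292728245
top 607 ((56.072505950927734, 16.561378479003906), (108.3745346069336, 46.682220458984375), 86.72651672363281) [ 0.031 -0.038  0.05 ] [0.081 0.072 0.065] 0.06023289000497167
```

```bash
python3 -m inch '[[0,0,0,0,0,0],[0,0,0,0,0,0],[0,0,0,0,0,0],[0,0,0,0,0,0]]' 0.45; python3 -m inch '[[-0.6,0,0,0,0,0],[-0.8,0,0,0,0,0],[-0.9,0,0,0,0,0],[-0.3,0,0,0,0,0],[0,-0.7,0,0,0,0],[0,-0.7,0,0,0,0],[0,-0.7,0,0,0,0],[0,-0.7,0,0,0,0],[0,0,0,0,0,0],[0,0,0,0,0,0]]'; python3 bl.py; python3 sc.py w5; python3 go.py .517 -.3535 .25 90
```

```text
time: 25.28
tool_pos: [0.6114, 0.1185, 0.002]
orientation: [-0.041, 0.705, 0.041, 0.707]
force: [-0.7, 0.2, -0.7]
finger_gap: 0.724
time: 26.52
tool_pos: [0.631, -0.0527, 0.1632]
orientation: [-0.042, 0.705, 0.041, 0.707]
force: [-0.4, 0.6, 1.0]
finger_gap: 0.728
wrist 7428 ((55.92926025390625, 13.963821411132812), (106.23701477050781, 45.274505615234375), 86.58069610595703) [ 0.031 -0.04   0.057] [0.082 0.066 0.063] 0.06038999353876015
top 209 ((111.0204086303711, 76.1317138671875), (252.9137725830078, 41.12860107421875), 61.87055587768555) [ 0.052 -0.037  0.051] [0.175 0.186 0.068] 0.06002967305613405
[ 0.63105891 -0.05224918  0.16330143]
screw_head [(0.95, array([308., 114.]), array([0.618 , 0.0156, 0.134 ]))]
foot_face []
rim1 []
head 3155 [0.1154 0.117  0.1339 0.1348]
0.13187109767271107 ((617.9639892578125, 16.43097686767578), (13.829808235168457, 14.888911247253418), 8.029274940490723) [0.61796776 0.01593322 0.13364043]
0.115 ((617.7730712890625, 15.991497039794922), (32.33074951171875, 31.619306564331055), 7.2839202880859375) [0.61811619 0.01610025 0.12261637]
block 7471 ((55.92115020751953, 14.064445495605469), (106.46659088134766, 45.192291259765625), 86.65579986572266) 0.06037394125617013
cov R ((-84.20217895507812, -99.34579467773438), (51.887062072753906, 108.64370727539062), 0.3344920873641968) 0.11548602935001208
cov L ((-80.57633972167969, 47.634586334228516), (32.99013900756836, 9.821550369262695), 2.514759063720703) 0.11515217890478918
t 26.82 tcp [ 0.6312 -0.0522  0.2044] jaw yaw 6.77 tilt 0.21 q [-0.18  0.53  1.36 -0.    1.25 -0.3 ] gap 0.724 F [ 0.3 -1.2 -1.4]
dyaw 83.23 -> turn about tool x units -12.105
rotvec units [-12.105   0.017   0.028]  shift after turn units [-0.76   1.903 -5.022]  shift now-axes [-0.764 -4.763 -2.479]
```

```bash
python3 -m inch '[[-0.2,0,0,-1,0,0],[-0.2,0,0,-1,0,0],[-0.2,0,0,-1,0,0],[-0.2,0,0,-1,0,0],[0,0,0,-1,0,0],[0,0,0,-1,0,0],[0,0,0,-1,0,0],[0,0,0,-1,0,0],[0,0,0,-1,0,0],[0,0,0,-1,0,0],[0,0,0,-1,0,0],[0,0,0,-1,0,0]]'; python3 -m inch '[[0,0.35,-0.85,0,0,0],[0,0.35,-0.85,0,0,0],[0,0.35,-0.85,0,0,0],[0,0.35,-0.85,0,0,0],[0,0.35,-0.85,0,0,0],[0,0,-0.6,0,0,0],[0,0,0,0,0,0],[0,0,0,0,0,0]]'; python3 go.py .517 -.3535 .2 90; cat > dr.py <<'E'
from h import *
import sys
s=snap('wrist',sys.argv[1]); W=cloud(s); x,y,z=W[...,0],W[...,1],W[...,2]; rgb=s['frame'].astype(int)
def rect(k,n):
    if k.sum()>30: print(n,k.sum(),cv2.minAreaRect((W[k][:,:2]*1000).astype(np.float32)),np.median(z[k]).round(4))
near=(abs(y+.354)<.09)&(abs(x-.47)<.16)
rect(near&(z>.148)&(z<.158)&(abs(y+.354)<.04),'drv top')
rect(near&(z>.092)&(z<.1035),'bridge')
rect(near&(z>.101)&(z<.112)&(x<.46)&(x>.34)&(abs(y+.35)<.04),'seat top')
rect(near&(z>.008)&(z<.016),'base')
E
python3 dr.py w6
```

```text
time: 28.32
tool_pos: [0.6305, -0.046, 0.2133]
orientation: [0.511, -0.489, -0.509, -0.49]
force: [-0.2, 0.2, 0.4]
finger_gap: 0.722
time: 29.32
tool_pos: [0.5376, -0.3461, 0.2131]
orientation: [0.514, -0.486, -0.511, -0.488]
force: [-0.3, 0.3, -0.7]
finger_gap: 0.727
t 29.32 tcp [ 0.5376 -0.3461  0.2541] jaw yaw 92.91 tilt 0.26 q [-0.67  0.49  1.28  0.    1.36 -2.29] gap 0.727 F [-0.3  0.3 -0.7]
dyaw -2.91 -> turn about tool x units 0.424
rotvec units [ 0.424 -0.002  0.038]  shift after turn units [ 0.902  0.343 -0.124]  shift now-axes [ 0.9    0.353 -0.106]
drv top 2198 ((517.5855712890625, -356.4765625), (28.102928161621094, 28.582014083862305), 87.63319396972656) 0.1531
bridge 9109 ((478.7400207519531, -355.9910583496094), (159.64859008789062, 83.68799591064453), 0.36987006664276123) 0.1004
seat top 1722 ((407.4568176269531, -351.60479736328125), (28.26911735534668, 28.21626853942871), 67.0966567993164) 0.106
base 11157 ((428.87042236328125, -356.38043212890625), (103.57401275634766, 100.58089447021484), 0.8049275279045105) 0.0125
```

View pics/w6.png

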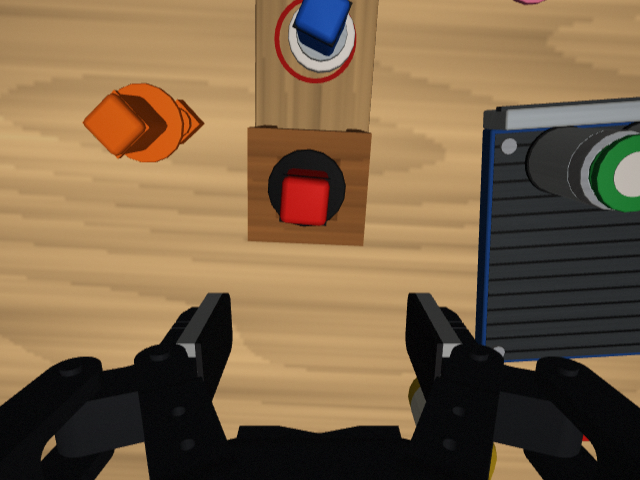

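Wrist view: the red driver hangs in the stand at (305,198), the blue seater is at (322,25), and the orange look-alike stands to the left at (120,125).

```bash
python3 -m inch '[[0,0,0,0.77,0,0.03],[0,0,0,0,0,0],[0.2,0.33,-0.19,0,0,0],[0,0,0,0,0,0],[0.3,0,0,0,0,0],[0.3,0,0,0,0,0],[0.1,0,0,0,0,0],[0,0,0,0,0,0]]' 0.3; python3 go.py .5176 -.3565 .112 87.6; python3 dr.py w7
```

```text
time: 30.38
tool_pos: [0.5212, -0.3507, 0.1605]
orientation: [-0.495, 0.505, 0.492, 0.507]
force: [-0.3, -0.8, 0.1]
finger_gap: 0.649
t 30.38 tcp [ 0.5212 -0.3507  0.2015] jaw yaw 88.56 tilt 0.27 q [-0.69  0.53  1.38  0.    1.23 -2.23] gap 0.649 F [-0.3 -0.8  0.1]
dyaw -0.96 -> turn about tool x units 0.139
rotvec units [ 0.139 -0.011  0.038]  shift after turn units [ 1.491  0.057 -0.099]  shift now-axes [ 1.491  0.065 -0.096]
drv top 3190 ((517.4874877929688, -356.3390197753906), (28.25973892211914, 28.336135864257812), 87.87879180908203) 0.1531
bridge 11955 ((477.7863464355469, -356.247314453125), (162.79800415039062, 84.33026123046875), 0.3579235374927521) 0.1004
seat top 2903 ((407.4549560546875, -351.52239990234375), (28.263381958007812, 27.91129493713379), 67.45880126953125) 0.1061
base 15682 ((429.4049377441406, -356.6329040527344), (111.99031066894531, 100.35492706298828), 0.037565335631370544) 0.0125
```

```bash
python3 -m inch '[[0,0.06,-0.1,0.12,0,0.03],[0,0,0,0,0,0],[0.5,0,0,0,0,0],[0.5,0,0,0,0,0],[0.4,0,0,0,0,0],[0,0,0,0,0,0]]' 0.2; python3 go.py .5175 -.3563 .112 87.8
```

```text
time: 31.18
tool_pos: [0.5192, -0.3594, 0.0779]
orientation: [-0.492, 0.51, 0.487, 0.51]
force: [-0.9, -0.0, 1.0]
finger_gap: 0.594
t 31.18 tcp [ 0.5192 -0.3594  0.1189] jaw yaw 87.64 tilt 0.43 q [-0.7   0.62  1.46 -0.    1.06 -2.23] gap 0.594 F [-0.9 -0.   1. ]
dyaw 0.16 -> turn about tool x units -0.023
rotvec units [-0.023 -0.042  0.047]  shift after turn units [0.115 0.03  0.05 ]  shift now-axes [0.115 0.03  0.051]
```

```bash
python3 -m inch '[[0.13,0.03,0.05,-0.02,-0.04,0.05],[0,0,0,0,0,0],[0,0,0,0,0,0]]'; python3 -m inch '[[0,0,0,0,0,0],[0,0,0,0,0,0],[0,0,0,0,0,0],[0,0,0,0,0,0],[0,0,0,0,0,0]]' -1 100; python3 go.py .5175 -.3563 .112 87.8; python3 -m inch '[[-0.3,0,0,0,0,0],[-0.3,0,0,0,0,0],[0,0,0,0,0,0]]'; python3 go.py .5175 -.3563 .25 87.8
```

```text
time: 31.55
tool_pos: [0.5186, -0.3572, 0.0723]
orientation: [-0.491, 0.51, 0.489, 0.51]
force: [0.4, 0.1, 0.9]
finger_gap: 0.598
time: 32.17
tool_pos: [0.5189, -0.3574, 0.0732]
orientation: [-0.492, 0.51, 0.489, 0.51]
force: [-0.4, 0.5, 0.2]
finger_gap: 0.314
t 32.17 tcp [ 0.5189 -0.3574  0.1142] jaw yaw 87.78 tilt 0.23 q [-0.7   0.63  1.46 -0.    1.05 -2.23] gap 0.314 F [-0.4  0.5  0.2]
dyaw 0.02 -> turn about tool x units -0.003
rotvec units [-0.003 -0.023  0.025]  shift after turn units [0.037 0.024 0.017]  shift now-axes [0.037 0.024 0.017]
time: 32.55
tool_pos: [0.5189, -0.3575, 0.1122]
orientation: [-0.492, 0.51, 0.489, 0.51]
force: [-0.3, -0.2, -2.3]
finger_gap: 0.312
t 32.55 tcp [ 0.5189 -0.3575  0.1532] jaw yaw 87.78 tilt 0.26 q [-0.7   0.58  1.43 -0.    1.13 -2.23] gap 0.312 F [-0.3 -0.2 -2.3]
dyaw 0.02 -> turn about tool x units -0.003
rotvec units [-0.002 -0.026  0.028]  shift after turn units [-1.614  0.025  0.018]  shift now-axes [-1.614  0.019  0.013]
```

```bash
python3 -m inch '[[-0.5,0,0,0,0,0.03],[-0.5,0,0,0,0,0],[-0.5,0,0,-0.65,0,0],[-0.4,0,0,-0.64,0,0],[0,0,0,0,0,0],[0,0,0,0,0,0]]'; python3 go.py .6194 .0162 .265 96.7; python3 - <<'E'
from h import *
o=status.observe(); t=o['tool_pos']; M=R.from_quat(o['orientation']).as_matrix()
s=snap('wrist','w8'); W=cloud(s); L=(W-t)@M*1000
m=(L[...,0]>-60)&(L[...,0]<80)&(abs(L[...,1])<40)&(abs(L[...,2])<40)
for lo in range(-45,75,5):
    k=m&(L[...,0]>=lo)&(L[...,0]<lo+5)
    if k.sum()>5: P=L[k]; print(lo,k.sum(),'y',P[:,1].min().round(1),P[:,1].max().round(1),'z',P[:,2].min().round(1),P[:,2].max().round(1))
E
```

```text
time: 33.3
tool_pos: [0.5177, -0.3561, 0.2277]
orientation: [-0.528, 0.471, 0.529, 0.469]
force: [0.7, -0.5, -2.3]
finger_gap: 0.312
t 33.3 tcp [ 0.5177 -0.3561  0.2687] jaw yaw 96.78 tilt 0.18 q [-0.7   0.47  1.29 -0.    1.39 -2.38] gap 0.312 F [ 0.7 -0.5 -2.3]
dyaw -0.08 -> turn about tool x units 0.011
rotvec units [ 0.011 -0.006 -0.026]  shift after turn units [ 0.061 -2.408  5.965]  shift now-axes [ 0.049 -2.416  5.962]
-45 385 y 10.6 15.7 z -17.4 19.4
-40 228 y 8.7 26.3 z -20.9 21.4
-35 4862 y 0.5 28.5 z -27.2 26.0
-30 95 y 14.7 28.1 z -23.6 22.5
30 87 y 10.5 13.7 z -9.0 7.4
35 114 y 9.1 15.2 z -13.6 12.5
40 393 y 8.2 15.2 z -14.2 12.6
45 102 y 8.8 15.4 z -13.9 12.8
50 90 y 14.5 15.3 z -14.1 12.5
55 45 y 14.6 15.1 z -13.8 12.7
```

```bash
python3 -m inch '[[0,-0.5,0.83,0,0,0],[0,-0.5,0.83,0,0,0],[0,-0.5,0.83,0,0,0],[0,-0.5,0.83,0,0,0],[0,-0.5,0.83,0,0,0],[0,-0.5,0.83,0,0,0],[0,-0.45,0.8,0,0,0],[0,0,0,0,0,0],[0,0,0,0,0,0]]'; python3 go.py .685 .016 .265 96.7; cat > rel.py <<'E'
from h import *
import sys
o=status.observe(); t=o['tool_pos']; M=R.from_quat(o['orientation']).as_matrix()
s=snap('wrist',sys.argv[1]); W=cloud(s); L=(W-t)@M*1000; z=W[...,2]
for r in pinpoint('wrist','screw_head')[:2]:
    p=atz(s,r['location'],.134); print('pin',round(r['conf'],2),r['location'],p.round(4),((p-t)@M*1000).round(1))
m=(abs(W[...,0]-.618)<.03)&(abs(W[...,1]-.016)<.03)
k=m&(z>.1315)&(z<.137); rc=cv2.minAreaRect((L[k][:,1:]).astype(np.float32)); print('head tool yz',k.sum(),rc,'z',np.median(z[k]))
k=m&(z>.108)&(z<.12); rc=cv2.minAreaRect((L[k][:,1:]).astype(np.float32)); print('washer tool yz',k.sum(),rc,np.median(z[k]))
k=(L[...,0]>38)&(L[...,0]<70)&(abs(L[...,1])<25)&(abs(L[...,2])<25)
if k.sum()>20:P=L[k];print('socket y max',np.percentile(P[:,1],97).round(1),'z',P[:,2].min().round(1),P[:,2].max().round(1),'bottom',P[:,0].max().round(1))
E
python3 rel.py w9
```

```text
time: 34.48
tool_pos: [0.6848, 0.0238, 0.2142]
orientation: [-0.521, 0.476, 0.531, 0.469]
force: [-1.0, -1.5, -1.8]
finger_gap: 0.316
t 34.48 tcp [0.6848 0.0238 0.2552] jaw yaw 96.1 tilt 1.01 q [-0.05  0.57  1.13  0.    1.45 -1.73] gap 0.316 F [-1.  -1.5 -1.8]
dyaw 0.6 -> turn about tool x units -0.087
rotvec units [-0.087  0.033 -0.142]  shift after turn units [-0.163  0.011 -0.129]  shift now-axes [-0.164  0.013 -0.128]
pin 0.71 [319.8, 124.6] [0.62   0.0171 0.134 ] [81.3 63.8 -0. ]
head tool yz 474 ((66.06554412841797, -1.0121846199035645), (14.567106246948242, 14.408590316772461), 85.01850128173828) z 0.13344562090580583
washer tool yz 2571 ((72.07596588134766, -1.339578628540039), (34.64324951171875, 50.446144104003906), 89.68193817138672) 0.11389374912485511
socket y max 15.1 z -14.1 12.8 bottom 58.1
```

View pics/w9.png

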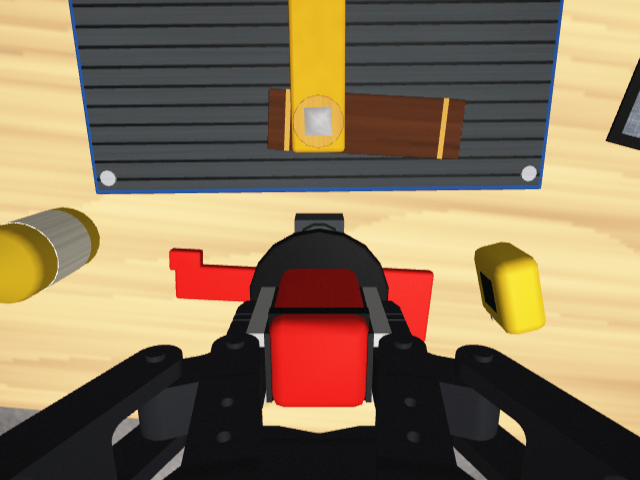

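Wrist view: the screw head is at (318,122), the block sits below it under the arm, and the driver is held straight with its socket mouth at (320,220).

```bash
python3 -m inch '[[0,0,-0.13,-0.087,0.033,-0.142],[0,0,0,0,0,0],[0,0,0,0,0,0]]'; python3 go.py .6194 .0162 .255 96.7;python3 rel.py w10
```

```text
time: 34.95
tool_pos: [0.6851, 0.0122, 0.2148]
orientation: [0.528, -0.471, -0.527, -0.471]
force: [-0.3, 0.1, -2.0]
finger_gap: 0.313
t 34.95 tcp [0.6851 0.0122 0.2558] jaw yaw 96.5 tilt 0.1 q [-0.07  0.56  1.15 -0.    1.43 -1.75] gap 0.313 F [-0.3  0.1 -2. ]
dyaw 0.2 -> turn about tool x units -0.029
rotvec units [-0.029 -0.003  0.014]  shift after turn units [0.013 1.079 0.194]  shift now-axes [0.011 1.08  0.19 ]
pin 0.66 [337.8, 119.3] [0.6176 0.0153 0.134 ] [80.7 66.9 10.7]
head tool yz 470 ((66.63079071044922, 10.93690013885498), (14.557636260986328, 15.579452514648438), 88.84001922607422) z 0.133493688549118
washer tool yz 2588 ((72.90333557128906, 10.996599197387695), (34.74894714355469, 50.64533615112305), 89.9905014038086) 0.11485354610794848
socket y max 15.1 z -14.1 12.8 bottom 57.5
```

```bash
python3 -m inch '[[0,0.4,0.07,-0.03,0,0.014],[0,0.4,0.07,0,0,0],[0,0.25,0.05,0,0,0],[0,0,0,0,0,0],[0,0,0,0,0,0]]'; python3 go.py .6195 .0161 .178 96.7;python3 rel.py w11
```

```text
time: 35.67
tool_pos: [0.6205, 0.0167, 0.215]
orientation: [0.529, -0.47, -0.528, -0.47]
force: [0.2, -0.3, -1.9]
finger_gap: 0.314
t 35.67 tcp [0.6205 0.0167 0.256 ] jaw yaw 96.73 tilt 0.08 q [-0.07  0.47  1.33 -0.    1.35 -1.76] gap 0.314 F [ 0.2 -0.3 -1.9]
dyaw -0.03 -> turn about tool x units 0.004
rotvec units [ 0.004 -0.005  0.01 ]  shift after turn units [ 1.3    0.018 -0.008]  shift now-axes [ 1.3    0.02  -0.007]
pin 0.6 [319.7, 220.2] [0.6159 0.0161 0.134 ] [81.   4.7 -0. ]
head tool yz 17 ((9.985411643981934, -0.15227222442626953), (12.180509567260742, 1.2719916105270386), 87.04417419433594) z 0.13192371965531474
washer tool yz 1459 ((18.137544631958008, -0.5071468353271484), (30.153873443603516, 36.33980941772461), 4.910252571105957) 0.10915008950000876
socket y max 15.1 z -14.2 12.8 bottom 57.9
```

```bash
python3 -m inch '[[0,0.023,-0.008,0,0,0.01],[0,0,0,0,0,0],[0.15,0,0,0,0,0],[0.15,0,0,0,0,0],[0,0,0,0,0,0]]'; python3 go.py .6191 .0162 .178 96.7; python3 -m inch '[[0.05,0,0,0,0,0],[0.05,0,0,0,0,0],[0,0,0,0,0,0]]';python3 go.py .6191 .0162 .178 96.7
```

```text
time: 36.4
tool_pos: [0.6196, 0.0159, 0.1946]
orientation: [-0.528, 0.47, 0.529, 0.469]
force: [0.9, -0.3, -1.5]
finger_gap: 0.32
t 36.4 tcp [0.6196 0.0159 0.2356] jaw yaw 96.72 tilt 0.07 q [-0.07  0.48  1.35 -0.    1.31 -1.76] gap 0.32 F [ 0.9 -0.3 -1.5]
dyaw -0.02 -> turn about tool x units 0.003
rotvec units [ 0.003 -0.002 -0.01 ]  shift after turn units [0.96  0.007 0.006]  shift now-axes [0.96  0.006 0.006]
time: 36.78
tool_pos: [0.6197, 0.0159, 0.1882]
orientation: [-0.528, 0.47, 0.529, 0.469]
force: [-0.8, -0.2, -1.9]
finger_gap: 0.315
t 36.77 tcp [0.6197 0.0159 0.2292] jaw yaw 96.72 tilt 0.07 q [-0.07  0.49  1.36 -0.    1.29 -1.76] gap 0.315 F [-0.8 -0.2 -1.9]
dyaw -0.02 -> turn about tool x units 0.003
rotvec units [ 0.003 -0.003 -0.01 ]  shift after turn units [0.854 0.009 0.006]  shift now-axes [0.854 0.008 0.006]
```

```bash
python3 -m inch '[[0.04,0.005,0.004,0,0,0],[0,0,0,0,0,0]]'; python3 -m inch '[[0.04,0,0,0,0,0],[0,0,0,0,0,0]]'; python3 -m inch '[[0.05,0,0,0,0,0],[0,0,0,0,0,0]]';python3 go.py .6191 .0162 .178 96.7
```

```text
time: 37.02
tool_pos: [0.6194, 0.0162, 0.1859]
orientation: [-0.528, 0.47, 0.529, 0.469]
force: [-0.2, -0.4, -3.0]
finger_gap: 0.318
time: 37.28
tool_pos: [0.6195, 0.0161, 0.1834]
orientation: [-0.528, 0.47, 0.529, 0.47]
force: [-0.3, 0.8, -2.0]
finger_gap: 0.316
time: 37.52
tool_pos: [0.6194, 0.0161, 0.1802]
orientation: [-0.528, 0.47, 0.529, 0.47]
force: [0.3, -0.3, -2.5]
finger_gap: 0.316
t 37.52 tcp [0.6194 0.0161 0.2212] jaw yaw 96.72 tilt 0.05 q [-0.07  0.5   1.37 -0.    1.27 -1.76] gap 0.316 F [ 0.3 -0.3 -2.5]
dyaw -0.02 -> turn about tool x units 0.003
rotvec units [ 0.003 -0.004 -0.006]  shift after turn units [0.72  0.005 0.002]  shift now-axes [0.72  0.005 0.002]
```

```bash
python3 -m inch '[[0.04,0,0,0,0,0],[0,0,0,0,0,0]]'; python3 -m inch '[[0.003,0,0,0.6,0,0],[0.003,0,0,0.6,0,0],[0.003,0,0,0.6,0,0],[0.003,0,0,0.6,0,0],[0.003,0,0,0.6,0,0],[0.003,0,0,0.6,0,0],[0.003,0,0,0.6,0,0],[0.003,0,0,0.6,0,0]]';python3 go.py .6194 .0161 .178 96.7; python3 -c "
from cell import status;print(status.observe()['torque'])"
```

```text
time: 37.78
tool_pos: [0.6194, 0.0161, 0.1776]
orientation: [-0.528, 0.47, 0.529, 0.47]
force: [0.8, 0.0, -2.6]
finger_gap: 0.315
time: 38.78
tool_pos: [0.6191, 0.0158, 0.1768]
orientation: [-0.368, 0.604, 0.368, 0.603]
force: [0.0, 0.2, -1.9]
finger_gap: 0.317
t 38.77 tcp [0.6191 0.0158 0.2178] jaw yaw 62.72 tilt 0.1 q [-0.07  0.5   1.38 -0.    1.27 -1.16] gap 0.317 F [ 0.   0.2 -1.9]
dyaw 33.98 -> turn about tool x units -4.942
rotvec units [-4.942 -0.012 -0.007]  shift after turn units [ 0.663 -0.006  0.004]  shift now-axes [ 0.663 -0.003  0.008]
[-0.1218956   0.18836767  0.11965852]
```

```bash
for i in 1 2; do python3 -m inch '[[0.0025,0,0,1,0,0],[0.0025,0,0,1,0,0],[0.0025,0,0,1,0,0],[0.0025,0,0,1,0,0],[0.0025,0,0,1,0,0],[0.0025,0,0,1,0,0],[0.0025,0,0,1,0,0],[0.0025,0,0,1,0,0],[0.0025,0,0,1,0,0],[0.0025,0,0,1,0,0]]';python3 go.py .6194 .0161 .178 96.7; python3 -c "
from cell import status;print(status.observe()['torque'])"; done
```

```text
time: 40.02
tool_pos: [0.6177, 0.0153, 0.1752]
orientation: [0.05, 0.707, -0.052, 0.704]
force: [-0.9, -0.8, -1.2]
finger_gap: 0.316
t 40.02 tcp [0.6177 0.0153 0.2162] jaw yaw -8.26 tilt 0.25 q [-0.07  0.5   1.38 -0.    1.26  0.07] gap 0.316 F [-0.9 -0.8 -1.2]
dyaw -75.04 -> turn about tool x units 10.915
rotvec units [ 1.0915e+01 -8.0000e-03  3.9000e-02]  shift after turn units [ 0.637  0.029 -0.009]  shift now-axes [0.637 0.018 0.028]
[0.06600441 0.20928815 0.10937599]
time: 41.28
tool_pos: [0.6168, 0.0164, 0.1736]
orientation: [0.45, 0.546, -0.453, 0.543]
force: [0.7, 0.7, -2.2]
finger_gap: 0.317
t 41.27 tcp [0.6168 0.0164 0.2146] jaw yaw -79.28 tilt 0.32 q [-0.07  0.5   1.38 -0.    1.26  1.31] gap 0.317 F [ 0.7  0.7 -2.2]
dyaw -4.02 -> turn about tool x units 0.585
rotvec units [0.585 0.001 0.047]  shift after turn units [0.611 0.043 0.01 ]  shift now-axes [0.611 0.046 0.013]
[ 0.22130297 -0.02415798  0.11367035]
```

```bash
python3 -m inch '[[0.0025,0.01,0,0.9,0,0.01],[0.0025,0.01,0,0.9,0,0.01],[0.0025,0.01,0,0.9,0,0.01],[0.0025,0.01,0,0.9,0,0.01],[0.0025,0,0,0.9,0,0],[0.0025,0,0,0.9,0,0],[0.0025,0,0,0.9,0,0],[0.0025,0,0,0.9,0,0],[0,0,0,0,0,0]]';python3 go.py .6194 .0161 .178 96.7; python3 -m inch '[[0,0,0,-0.2,0,0],[-0.05,0,0,0,0,0],[-0.1,0,0,0,0,0],[0,0,0,0,0,0]]'; python3 -m inch '[[-0.2,0,0,0,0,0],[-0.5,0,0,0,0,0],[-0.5,0,0,0,0,0],[0,0,0,0,0,0]]'; python3 go.py .69 .016 .25 -120
```

```text
time: 42.4
tool_pos: [0.6172, 0.0174, 0.1726]
orientation: [-0.64, -0.297, 0.643, -0.296]
force: [-0.0, 0.6, -2.9]
finger_gap: 0.32
t 42.4 tcp [0.6172 0.0174 0.2136] jaw yaw -130.4 tilt 0.25 q [-0.07  0.5   1.38 -0.    1.26  2.21] gap 0.32 F [-0.   0.6 -2.9]
dyaw 47.1 -> turn about tool x units -6.85
rotvec units [-6.85   0.01   0.037]  shift after turn units [0.593 0.034 0.027]  shift now-axes [ 0.593  0.045 -0.009]
time: 42.9
tool_pos: [0.6174, 0.0174, 0.1825]
orientation: [-0.636, -0.307, 0.638, -0.306]
force: [-0.9, 0.3, -1.9]
finger_gap: 0.319
time: 43.4
tool_pos: [0.6178, 0.0173, 0.2588]
orientation: [-0.636, -0.307, 0.638, -0.306]
force: [1.4, -0.1, -2.5]
finger_gap: 0.318
t 43.4 tcp [0.6178 0.0173 0.2998] jaw yaw -128.58 tilt 0.18 q [-0.07  0.43  1.26 -0.    1.45  2.18] gap 0.318 F [ 1.4 -0.1 -2.5]
dyaw 8.58 -> turn about tool x units -1.248
rotvec units [-1.248  0.016  0.022]  shift after turn units [ 0.829  1.054 -0.583]  shift now-axes [ 0.825  0.957 -0.736]
```

```bash
python3 -m inch '[[0,0,0,-0.95,0,0],[0,0,0,-0.95,0,0],[0,0,0,-0.95,0,0],[0,0,0,-0.95,0,0],[0,0,0,-0.95,0,0],[0,0,0,-0.91,0,0],[0.3,-0.5,0,0,0,0],[0.3,-0.5,0,0,0,0],[0,-0.1,0,0,0,0],[0,0,0,0,0,0]]'; python3 go.py .5190 -.3575 .27 -89.7; sed -i 's/>.1315/>.1265/;s/<.137)/<.132)/' rel.py; python3 rel.py w12; python3 sc.py w12b | tail -6
```

```text
time: 44.65
tool_pos: [0.5464, 0.0156, 0.2162]
orientation: [0.49, 0.51, -0.495, 0.504]
force: [1.2, 0.6, -1.9]
finger_gap: 0.319
t 44.65 tcp [0.5464 0.0156 0.2572] jaw yaw -88.31 tilt 0.68 q [-0.08  0.37  1.5  -0.    1.29  1.46] gap 0.319 F [ 1.2  0.6 -1.9]
dyaw -1.39 -> turn about tool x units 0.202
rotvec units [ 0.202 -0.006  0.099]  shift after turn units [-0.214 -0.488  6.216]  shift now-axes [-0.212 -0.641  6.202]
pin 0.74 [325.4, 109.0] [0.6186 0.0128 0.134 ] [81.3 73.1  5. ]
head tool yz 483 ((73.21369171142578, 2.337209701538086), (15.965618133544922, 15.34283447265625), 37.61674118041992) z 0.1285748843497112
washer tool yz 2612 ((66.75716400146484, 2.501922607421875), (34.46269226074219, 51.34309005737305), 84.98912048339844) 0.11486192197519152
socket y max 15.4 z -12.5 14.4 bottom 57.4
head 2105 [0.1153 0.1169 0.1288 0.1299]
0.1267723906718819 ((618.4515991210938, 15.481515884399414), (15.127265930175781, 14.502260208129883), 58.92143630981445) [0.61831588 0.01559239 0.12862221]
0.115 ((618.4163818359375, 15.908157348632812), (31.909561157226562, 31.970111846923828), 1.9104799032211304) [0.61845838 0.0157008  0.12046648]
block 8614 ((57.60900115966797, 35.502532958984375), (150.17042541503906, 45.26620864868164), 86.44947052001953) 0.06034655809622716
cov R ((-83.89350891113281, -106.13948059082031), (52.019203186035156, 121.40245056152344), 0.5618383884429932) 0.11552768184295253
cov L ((-79.02580261230469, 111.48918151855469), (46.41106033325195, 105.75422668457031), 5.917458534240723) 0.115316184728811
```

```bash
python3 -m inch '[[0,0,0,0.2,0,0.1],[0,-0.08,0.88,0,0,0],[0,-0.08,0.88,0,0,0],[0,-0.08,0.88,0,0,0],[0,-0.08,0.88,0,0,0],[0,-0.08,0.88,0,0,0],[0,-0.08,0.88,0,0,0],[0,-0.03,0.85,0,0,0],[0,0,0,0,0,0],[0,0,0,0,0,0]]'; python3 go.py .5159 -.3554 .255 -89.7; cat > hole.py <<'E'
from h import *
import sys
o=status.observe(); t=o['tool_pos']; M=R.from_quat(o['orientation']).as_matrix()
s=snap('wrist',sys.argv[1]); W=cloud(s); L=(W-t)@M*1000; x,y,z=W[...,0],W[...,1],W[...,2]
for r in pinpoint('wrist','stand_hole')[:2]:
    p=atz(s,r['location'],.1); print('hole pin',round(r['conf'],2),r['location'],p.round(4),((p-t)@M*1000).round(1))
for r in pinpoint('wrist','stand_ring')[:1]:
    p=atz(s,r['location'],.012); print('ring pin',round(r['conf'],2),p.round(4))
k=(z>.097)&(z<.1035)&(abs(y+.356)<.06)&(abs(x-.517)<.07)
if k.sum()>20: print('bridge',k.sum(),cv2.minAreaRect((W[k][:,:2]*1000).astype(np.float32)))
k=(L[...,0]>38)&(L[...,0]<70)&(abs(L[...,1])<25)&(abs(L[...,2])<25)
if k.sum()>20:P=L[k];print('socket y max',np.percentile(P[:,1],97).round(1),'z',P[:,2].min().round(1),P[:,2].max().round(1),'bottom',P[:,0].max().round(1))
E
python3 hole.py w13
```

```text
time: 46.2
tool_pos: [0.5177, -0.364, 0.2164]
orientation: [0.502, 0.497, -0.499, 0.502]
force: [-0.7, -0.2, -1.5]
finger_gap: 0.32
t 46.2 tcp [ 0.5177 -0.364   0.2574] jaw yaw -90.18 tilt 0.48 q [-0.71  0.48  1.3   0.    1.36  0.86] gap 0.32 F [-0.7 -0.2 -1.5]
dyaw 0.48 -> turn about tool x units -0.07
rotvec units [-0.07   0.014 -0.068]  shift after turn units [ 0.04  -0.029 -0.144]  shift now-axes [ 0.039 -0.03  -0.144]
hole pin 0.66 [306.3, 218.4] [ 0.5167 -0.3563  0.1   ] [116.4  -2.   -7.9]
bridge 6856 ((519.1024780273438, -356.0315246582031), (80.2012710571289, 84.20982360839844), 0.3689876198768616)
socket y max 15.5 z -12.5 14.6 bottom 57.1
```

View pics/w13.png

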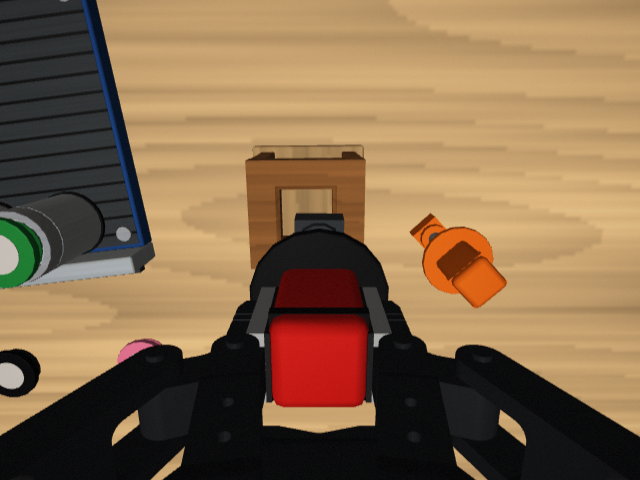

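Wrist view: the stand's hole is at about (306,210), the socket is just beside it, and the orange look-alike stands clear at (460,260).

```bash
python3 -m inch '[[0,0,0,-0.07,0.014,-0.068],[0,0,0,0,0,0],[0,-0.03,-0.144,0,0,0],[0,0,0,0,0,0],[0.4,0,0,0,0,0],[0.35,0,0,0,0,0],[0,0,0,0,0,0]]'; python3 go.py .5159 -.3554 .114 -89.7
```

```text
time: 47.22
tool_pos: [0.5169, -0.3518, 0.1718]
orientation: [0.497, 0.502, -0.497, 0.503]
force: [-1.5, -0.1, -1.6]
finger_gap: 0.314
t 47.23 tcp [ 0.5169 -0.3518  0.2128] jaw yaw -89.4 tilt 0.08 q [-0.69  0.51  1.37 -0.    1.26  0.87] gap 0.314 F [-1.5 -0.1 -1.6]
dyaw -0.3 -> turn about tool x units 0.043
rotvec units [ 0.043  0.009 -0.007]  shift after turn units [ 1.646 -0.017  0.06 ]  shift now-axes [ 1.646 -0.018  0.058]
```

```bash
python3 -m inch '[[0,-0.017,0.06,0.04,0,0],[0,0,0,0,0,0],[0.2,0,0,0,0,0],[0.1,0,0,0,0,0],[0,0,0,0,0,0]]'; python3 go.py .5159 -.3554 .114 -89.7; python3 -m inch '[[0.3,0,0,0,0,0],[0.3,0,0,0,0,0],[0.3,0,0,0,0,0],[0.2,0,0,0,0,0],[0,0,0,0,0,0]]';python3 go.py .5159 -.3554 .114 -89.7
```

```text
time: 47.85
tool_pos: [0.5167, -0.3565, 0.1549]
orientation: [0.499, 0.5, -0.499, 0.503]
force: [-0.1, -0.2, -2.1]
finger_gap: 0.313
t 47.85 tcp [ 0.5167 -0.3565  0.1959] jaw yaw -89.71 tilt 0.25 q [-0.7   0.53  1.39 -0.    1.22  0.87] gap 0.313 F [-0.1 -0.2 -2.1]
dyaw 0.01 -> turn about tool x units -0.001
rotvec units [-0.001  0.025 -0.026]  shift after turn units [ 1.365 -0.012 -0.018]  shift now-axes [ 1.365 -0.017 -0.022]
time: 48.48
tool_pos: [0.5176, -0.3571, 0.0877]
orientation: [0.499, 0.499, -0.499, 0.503]
force: [-0.0, 0.2, -1.7]
finger_gap: 0.319
t 48.48 tcp [ 0.5176 -0.3571  0.1287] jaw yaw -89.69 tilt 0.33 q [-0.7   0.61  1.45 -0.    1.08  0.87] gap 0.319 F [-0.   0.2 -1.7]
dyaw -0.01 -> turn about tool x units 0.001
rotvec units [ 0.001  0.033 -0.036]  shift after turn units [ 0.245 -0.028 -0.028]  shift now-axes [ 0.244 -0.029 -0.029]
```

```bash
python3 -m inch '[[0.1,-0.01,-0.01,0,0.03,-0.03],[0.1,0,0,0,0,0],[0,0,0,0,0,0]]'; python3 -m inch '[[0.03,0,0,0,0,0],[0,0,0,0,0,0]]';  python3 -m inch '[[0.02,0,0,0,0,0],[0,0,0,0,0,0]]'
```

```text
time: 48.85
tool_pos: [0.5177, -0.357, 0.0762]
orientation: [0.499, 0.5, -0.499, 0.502]
force: [-0.8, 0.1, -2.7]
finger_gap: 0.318
time: 49.1
tool_pos: [0.5179, -0.3572, 0.0747]
orientation: [0.499, 0.5, -0.499, 0.502]
force: [-0.0, 0.1, -2.1]
finger_gap: 0.317
time: 49.35
tool_pos: [0.518, -0.3572, 0.0736]
orientation: [0.499, 0.5, -0.498, 0.503]
force: [-0.5, 0.1, -2.6]
finger_gap: 0.32
```

Release after a bit more lowering, then lift and go back toward the block.

```bash
python3 -m inch '[[0.02,0,0,0,0,0],[0.01,0,0,0,0,0],[0,0,0,0,0,0]]'; python3 -m inch '[[0,0,0,0,0,0],[0,0,0,0,0,0],[0,0,0,0,0,0],[0,0,0,0,0,0]]' 0.2; python3 -m inch '[[-0.3,0,0,0,0,0],[-0.6,0,0,0,0,0],[-0.8,0,0,0,0,0],[-0.5,0,0,0,0,0],[0,0,0,0,0,0]]';python3 go.py .611 .1215 .21 6.55; python3 dr.py w14
```

```text
time: 49.72
tool_pos: [0.5182, -0.3574, 0.0735]
orientation: [0.499, 0.5, -0.498, 0.503]
force: [0.5, -0.1, -1.0]
finger_gap: 0.316
time: 50.22
tool_pos: [0.5186, -0.3577, 0.0736]
orientation: [0.499, 0.499, -0.498, 0.503]
force: [0.1, 0.3, -0.3]
finger_gap: 0.597
time: 50.85
tool_pos: [0.5182, -0.3574, 0.215]
orientation: [0.499, 0.498, -0.498, 0.504]
force: [0.1, -0.5, -0.3]
finger_gap: 0.598
t 50.85 tcp [ 0.5182 -0.3574  0.256 ] jaw yaw -89.69 tilt 0.47 q [-0.7   0.48  1.31  0.    1.35  0.87] gap 0.598 F [ 0.1 -0.5 -0.3]
dyaw -83.76 -> turn about tool x units 12.183
rotvec units [ 1.2183e+01 -4.0000e-03 -7.5000e-02]  shift after turn units [ 0.766 -7.754 -2.446]  shift now-axes [ 0.734  1.585 -7.978]
drv top 2025 ((520.1801147460938, -358.18536376953125), (27.86301612854004, 27.835371017456055), 89.85391998291016) 0.153
bridge 8605 ((473.9576416015625, -356.1516418457031), (170.4719696044922, 84.26468658447266), 0.1855965405702591) 0.1004
seat top 1172 ((408.5824279785156, -351.71875), (27.80869483947754, 28.107088088989258), 66.69036865234375) 0.1059
base 6022 ((464.7130432128906, -356.4462890625), (198.9964599609375, 100.19566345214844), 0.3377687931060791) 0.0124
```

```bash
python3 -m inch '[[0,0,0,-1,0,0],[0,0,0,-1,0,0],[0,0,0,-1,0,0],[0,0,0,-1,0,0],[0,0,0,-1,0,0],[0,0,0,-1,0,0],[0,0,0,-1,0,0],[0,0,0,-1,0,0],[0,0,0,-1,0,0],[0,0,0,-1,0,0],[0,0,0,-1,0,0],[0,0,0,-1,0,0]]' 0.4; python3 -m inch '[[0,0,0,-1,0,0],[0,0.9,0.25,0,0,0],[0,0.9,0.25,0,0,0],[0,0.9,0.25,0,0,0],[0,0.9,0.25,0,0,0],[0,0.9,0.25,0,0,0],[0,0.9,0.25,0,0,0],[0,0.9,0.25,0,0,0],[0.3,0.9,0.2,0,0,0],[0.3,0.5,0.1,0,0,0],[0,0,0,0,0,0],[0,0,0,0,0,0]]'; python3 go.py .612 .1096 .1 3;python3 bl.py
```

```text
time: 52.4
tool_pos: [0.5123, -0.3525, 0.2057]
orientation: [0.03, 0.71, -0.025, 0.703]
force: [0.4, 0.1, -0.2]
finger_gap: 0.699
time: 53.9
tool_pos: [0.6101, 0.1303, 0.1647]
orientation: [-0.012, 0.714, 0.02, 0.699]
force: [0.0, 0.3, -0.1]
finger_gap: 0.7
t 53.9 tcp [0.6101 0.1303 0.2057] jaw yaw 2.65 tilt 1.39 q [0.11 0.53 1.36 0.01 1.27 0.06] gap 0.7 F [ 0.   0.3 -0.1]
dyaw 0.35 -> turn about tool x units -0.052
rotvec units [-0.053 -0.177 -0.097]  shift after turn units [ 1.761 -0.346  0.014]  shift now-axes [ 1.757 -0.366  0.054]
wrist 9755 ((89.09507751464844, 100.65133666992188), (232.91075134277344, 96.15592956542969), 58.993385314941406) [ 0.033 -0.014  0.05 ] [0.175 0.185 0.07 ] 0.06050655248215103
top 963 ((56.628662109375, 36.609317779541016), (148.35934448242188, 46.00653839111328), 86.92725372314453) [ 0.03  -0.037  0.051] [0.082 0.11  0.066] 0.05986074820380083
```

```bash
python3 -m inch '[[0,0,0,-0.05,-0.177,-0.097],[0,0,0,0,0,0],[0.4,-0.34,0.02,0,0,0],[0.5,0,0,0,0,0],[0.5,0,0,0,0,0],[0,0,0,0,0,0],[0,0,0,0,0,0]]'; python3 go.py .612 .1106 .030 3
```

```text
time: 54.88
tool_pos: [0.6149, 0.1058, 0.0831]
orientation: [-0.017, 0.704, 0.017, 0.71]
force: [-0.5, -0.2, -0.5]
finger_gap: 0.702
t 54.88 tcp [0.6149 0.1058 0.1241] jaw yaw 2.74 tilt 0.49 q [ 0.08  0.6   1.47 -0.    1.06  0.03] gap 0.702 F [-0.5 -0.2 -0.5]
dyaw 0.26 -> turn about tool x units -0.037
rotvec units [-0.037  0.07   0.009]  shift after turn units [ 1.568  0.083 -0.045]  shift now-axes [ 1.567  0.084 -0.058]
```

```bash
python3 -m inch '[[0,0.083,-0.045,-0.037,0.07,0],[0,0,0,0,0,0],[0.4,0,0,0,0,0],[0.4,0,0,0,0,0],[0.4,0,0,0,0,0],[0,0,0,0,0,0]]'; python3 go.py .612 .1106 .030 3
```

```text
time: 55.62
tool_pos: [0.6154, 0.1119, 0.0147]
orientation: [-0.019, 0.704, 0.019, 0.71]
force: [0.3, -0.3, 1.0]
finger_gap: 0.702
t 55.62 tcp [0.6154 0.1119 0.0557] jaw yaw 3.08 tilt 0.46 q [ 0.09  0.7   1.52 -0.    0.92  0.03] gap 0.702 F [ 0.3 -0.3  1. ]
dyaw -0.08 -> turn about tool x units 0.011
rotvec units [0.011 0.066 0.007]  shift after turn units [ 0.428 -0.018 -0.058]  shift now-axes [ 0.427 -0.018 -0.062]
```

```bash
python3 -m inch '[[0.1,-0.018,-0.058,0,0.066,0],[0.25,0,0,0,0,0],[0.12,0,0,0,0,0],[0,0,0,0,0,0]]'; python3 go.py .612 .1106 .030 3;python3 -m inch '[[0.02,0,0,0,0,0],[0.02,0,0,0,0,0],[0.02,0,0,0,0,0],[0,0,0,0,0,0],[0,0,0,0,0,0]]' -1 80;  python3 go.py .612 .1106 .030 3
```

```text
time: 56.12
tool_pos: [0.6134, 0.1108, -0.0129]
orientation: [-0.019, 0.706, 0.019, 0.708]
force: [-0.3, 0.2, -0.2]
finger_gap: 0.7
t 56.12 tcp [0.6134 0.1108 0.0281] jaw yaw 3.09 tilt 0.17 q [ 0.08  0.73  1.53 -0.    0.87  0.03] gap 0.7 F [-0.3  0.2 -0.2]
dyaw -0.09 -> turn about tool x units 0.013
rotvec units [0.013 0.024 0.006]  shift after turn units [-0.031 -0.002 -0.023]  shift now-axes [-0.031 -0.002 -0.023]
time: 56.75
tool_pos: [0.6135, 0.1108, -0.0131]
orientation: [-0.019, 0.705, 0.019, 0.708]
force: [0.1, -0.1, -3.6]
finger_gap: 0.517
t 56.75 tcp [0.6135 0.1108 0.0279] jaw yaw 3.05 tilt 0.24 q [ 0.08  0.73  1.53 -0.    0.87  0.03] gap 0.517 F [ 0.1 -0.1 -3.6]
dyaw -0.05 -> turn about tool x units 0.007
rotvec units [0.007 0.035 0.004]  shift after turn units [-0.035 -0.002 -0.025]  shift now-axes [-0.035 -0.002 -0.025]
```

```bash
python3 -m inch '[[0.005,0.08,0.005,0,0,0],[0,0.08,0.005,0,0,0]]'|grep -E 'pos|force'; python3 -m inch '[[0,0.08,0.005,0,0,0]]'|grep -E 'pos|force'; python3 -m inch '[[0,0.08,0.005,0,0,0]]'|grep -E 'pos|force';python3 -m inch '[[0,0.08,0.005,0,0,0]]'|grep -E 'pos|force';python3 -m inch '[[0,0.08,0.005,0,0,0]]'|grep -E 'pos|force';python3 -m inch '[[0,0,0,0,0,0]]'|grep -E 'pos|force'
```

```text
tool_pos: [0.6138, 0.1197, -0.0135]
force: [-0.8, -6.1, 0.1]
tool_pos: [0.6139, 0.1242, -0.0134]
force: [-0.5, -6.2, 0.8]
tool_pos: [0.6141, 0.1289, -0.0135]
force: [-0.5, -6.1, 1.4]
tool_pos: [0.6142, 0.1335, -0.0135]
force: [0.6, -6.8, 1.0]
tool_pos: [0.6144, 0.1381, -0.0134]
force: [0.2, -6.9, 0.9]
tool_pos: [0.6144, 0.1386, -0.0134]
force: [-0.3, 2.1, 0.4]
```

```bash
for i in 1; do python3 -m inch '[[0,0.08,0.005,0,0,0],[0,0.08,0.005,0,0,0]]'|grep -E 'pos|force'; python3 -m inch '[[0,0.08,0.005,0,0,0],[0,0.08,0.005,0,0,0]]'|grep -E 'pos|force'; python3 -m inch '[[0,0.08,0.005,0,0,0],[0,0.08,0.005,0,0,0]]'|grep -E 'pos|force'; python3 -m inch '[[0,0.08,0.005,0,0,0],[0,0.08,0.005,0,0,0]]'|grep -E 'pos|force';python3 -m inch '[[0,0.08,0.005,0,0,0]]'|grep -E 'pos|force';python3 -m inch '[[0,0.08,0.005,0,0,0]]'|grep -E 'pos|force'; python3 -m inch '[[0,0,0,0,0,0]]'|grep -E 'pos|force'; done
```

```text
tool_pos: [0.6147, 0.1476, -0.0134]
force: [0.8, -6.3, 0.5]
tool_pos: [0.615, 0.1568, -0.0134]
force: [0.6, -3.8, 1.3]
tool_pos: [0.6154, 0.167, -0.0134]
force: [-0.9, -0.8, 0.2]
tool_pos: [0.6156, 0.1774, -0.0134]
force: [0.6, -1.7, 1.0]
tool_pos: [0.6156, 0.1825, -0.0134]
force: [0.1, -2.7, 0.8]
tool_pos: [0.6157, 0.1877, -0.0134]
force: [0.1, -1.8, 1.6]
tool_pos: [0.6157, 0.1883, -0.0134]
force: [0.2, 1.3, 0.0]
```

```bash
python3 -m inch '[[-0.3,0,0,0,0,0],[-0.6,0,0,0,0,0],[-0.6,0,0,0,0,0],[-0.6,0,0,0,0,0],[0,0.7,-0.5,0,0,0],[0,0.7,-0.6,0,0,0],[0,0.7,-0.6,0,0,0],[0,0.7,-0.6,0,0,0],[0,0,-0.5,0,0,0],[0,0,0,0,0,0]]'; python3 -m inch '[[0,0,0,-1,0,0],[0,0,0,-1,0,0],[0,0,0,-1,0,0],[0,0,0,-1,0,0],[0,0,0,-1,0,0],[0,0,0,-1,0,0],[0,0,0,-1,0,0],[0,0,0,-1,0,0],[0,0,0,-1,0,0],[0,0,0,-1,0,0],[0,0,0,-0.4,0,0],[0,0,0,0,0,0]]';python3 go.py .4375 .3715 .08 74.5; python3 - <<'E'
from h import *
s=snap('top','t3')
L=trace('top','mat'); m=L[0]; print(m['conf'])
v,u=np.nonzero(m['pixels']); P=np.array([atz(s,(a,b),.003)[:2] for a,b in zip(u,v)]); print(cv2.minAreaRect((P*1000).astype(np.float32)))
s=snap('wrist','w15'); o=status.observe(); M=R.from_quat(o['orientation']).as_matrix()
L=(cloud(s)-o['tool_pos'])@M*1000
k=(L[...,0]<-15)&(L[...,0]>-60)&(abs(L[...,2])<18)&(L[...,1]<100)&(L[...,1]>0); print('block top tool x',np.percentile(L[k],[10,50,90],axis=0).round(1),'ymax',np.percentile(L[k][:,1],99))
E
```

```text
time: 60.25
tool_pos: [0.4342, 0.3522, 0.125]
orientation: [-0.018, 0.703, 0.017, 0.711]
force: [0.3, -0.5, -2.0]
finger_gap: 0.516
time: 61.75
tool_pos: [0.4451, 0.3501, 0.1354]
orientation: [-0.44, 0.549, 0.433, 0.563]
force: [-0.1, -0.3, -2.9]
finger_gap: 0.521
t 61.75 tcp [0.4451 0.3501 0.1764] jaw yaw 76.31 tilt 1.31 q [ 0.57  0.46  1.58 -0.01  1.08 -0.76] gap 0.521 F [-0.1 -0.3 -2.9]
dyaw -1.81 -> turn about tool x units 0.263
rotvec units [0.263 0.088 0.169]  shift after turn units [1.606 0.218 0.31 ]  shift now-axes [1.605 0.241 0.3  ]
0.83
((494.0369873046875, 354.6528625488281), (123.0880126953125, 242.1985321044922), 81.03189086914062)
block top tool x [[-58.1  16.4 -14.4]
 [-49.2  16.8   0.2]
 [-38.4  17.1  14.4]] ymax 17.31251609475367
```

```bash
python3 -m inch '[[0,0,0,-0.39,0.088,0.169],[0,0,0,0,0,0]]';python3 go.py .4375 .3657 .016 79
```

```text
time: 62.15
tool_pos: [0.4448, 0.3501, 0.1352]
orientation: [-0.449, 0.546, 0.449, 0.546]
force: [0.4, -0.1, -1.3]
finger_gap: 0.517
t 62.15 tcp [0.4448 0.3501 0.1762] jaw yaw 78.88 tilt 0.07 q [ 0.56  0.47  1.56 -0.    1.11 -0.81] gap 0.517 F [ 0.4 -0.1 -1.3]
dyaw 0.12 -> turn about tool x units -0.018
rotvec units [-0.018 -0.009 -0.002]  shift after turn units [2.671 0.169 0.233]  shift now-axes [2.67  0.169 0.235]
```

```bash
python3 -m inch '[[0,0.169,0.235,0,0,0],[0,0,0,0,0,0],[0.5,0,0,0,0,0],[0.5,0,0,0,0,0],[0.5,0,0,0,0,0],[0.5,0,0,0,0,0],[0.4,0,0,0,0,0],[0.15,0,0,0,0,0],[0,0,0,0,0,0]]'; python3 go.py .4375 .3657 .011 79
```

```text
time: 63.28
tool_pos: [0.4372, 0.3694, -0.0208]
orientation: [-0.449, 0.546, 0.448, 0.548]
force: [-0.2, -0.2, -2.2]
finger_gap: 0.519
t 63.27 tcp [0.4372 0.3694 0.0202] jaw yaw 78.66 tilt 0.25 q [ 0.6   0.7   1.67 -0.    0.77 -0.77] gap 0.519 F [-0.2 -0.2 -2.2]
dyaw 0.34 -> turn about tool x units -0.049
rotvec units [-0.049  0.016  0.033]  shift after turn units [ 0.153 -0.016 -0.059]  shift now-axes [ 0.153 -0.016 -0.059]
```

```bash
python3 -m inch '[[0.05,-0.016,-0.06,-0.05,0.016,0.03],[0.05,0,0,0,0,0],[0,0,0,0,0,0]]'|grep -E 'pos|force'; python3 -m inch '[[0.04,0,0,0,0,0],[0,0,0,0,0,0]]'|grep -E 'pos|force'; python3 -m inch '[[0.025,0,0,0,0,0],[0,0,0,0,0,0]]'|grep -E 'pos|force'; python3 -m inch '[[0.02,0,0,0,0,0],[0,0,0,0,0,0]]'|grep -E 'pos|force'
```

```text
tool_pos: [0.4386, 0.3662, -0.0251]
force: [-0.2, 0.5, -2.4]
tool_pos: [0.4389, 0.3663, -0.0272]
force: [-0.4, 0.4, -2.2]
tool_pos: [0.4389, 0.3664, -0.0288]
force: [-0.0, 0.4, -3.3]
tool_pos: [0.4389, 0.3664, -0.0301]
force: [-0.0, -0.2, -2.8]
```

```bash
python3 -m inch '[[0.02,0,0,0,0,0],[0,0,0,0,0,0]]'|grep -E 'pos|force'; python3 -m inch '[[0.015,0,0,0,0,0],[0,0,0,0,0,0]]'|grep -E 'pos|force'; python3 -m inch '[[0,0,0,0,0,0],[0,0,0,0,0,0],[0,0,0,0,0,0],[0,0,0,0,0,0]]' 0.45; python3 -m inch '[[-0.5,0,0,0,0,0],[-0.8,0,0,0,0,0],[-0.8,0,0,0,0,0],[-0.8,0,0,0,0,0],[-0.6,0,0,0,0,0],[0,0,0,0,0,0]]'; python3 w.py w16; python3 go.py .4085 -.3517 .25 67
```

```text
tool_pos: [0.4391, 0.3665, -0.0303]
force: [0.3, 0.1, -2.3]
tool_pos: [0.4393, 0.3666, -0.0304]
force: [-0.6, 0.4, -2.9]
time: 65.4
tool_pos: [0.4396, 0.3668, -0.0306]
orientation: [-0.45, 0.543, 0.45, 0.548]
force: [0.3, 0.5, -0.2]
finger_gap: 0.721
time: 66.15
tool_pos: [0.4382, 0.3659, 0.1857]
orientation: [-0.45, 0.544, 0.45, 0.547]
force: [-0.0, -0.1, -0.4]
finger_gap: 0.723
9497 ((495.5513916015625, 354.28887939453125), (45.21026611328125, 150.20361328125), 78.58708190917969)
top 1434 ((495.5143127441406, 355.4989318847656), (47.72191619873047, 149.95777893066406), 77.81355285644531)
t 66.25 tcp [0.4369 0.365  0.2239] jaw yaw 79.02 tilt 0.02 q [ 0.59  0.42  1.5  -0.    1.22 -0.79] gap 0.725 F [-0.6 -0.6 -1.3]
dyaw -12.02 -> turn about tool x units 1.748
rotvec units [1.748 0.    0.003]  shift after turn units [ -0.435  -4.231 -11.18 ]  shift now-axes [ -0.434  -1.811 -11.816]
```

```bash
python3 -m inch '[[-0.4,0,0,0.9,0,0],[0,0,0,0.85,0,0],[0,0,0,0,0,0],[0,-0.33,-0.9,0,0,0],[0,-0.33,-0.9,0,0,0],[0,-0.33,-0.9,0,0,0],[0,-0.33,-0.9,0,0,0],[0,-0.33,-0.9,0,0,0],[0,-0.33,-0.9,0,0,0],[0,-0.33,-0.9,0,0,0],[0,-0.33,-0.9,0,0,0],[0,-0.33,-0.9,0,0,0]]' 0.3; python3 -m inch '[[0,0,0,0,0,0],[0,0,0,0,0,0]]'; python3 go.py .4085 -.3517 .25 67
```

```text
time: 67.75
tool_pos: [0.4088, -0.1656, 0.1982]
orientation: [-0.397, 0.59, 0.4, 0.579]
force: [1.4, 1.0, 0.4]
finger_gap: 0.648
time: 68.0
tool_pos: [0.4077, -0.1686, 0.1966]
orientation: [-0.395, 0.59, 0.401, 0.578]
force: [0.0, 1.2, -0.7]
finger_gap: 0.65
t 68.0 tcp [ 0.4077 -0.1686  0.2376] jaw yaw 68.54 tilt 1.08 q [-0.52  0.24  1.75 -0.01  1.16 -1.71] gap 0.65 F [ 0.   1.2 -0.7]
dyaw -1.54 -> turn about tool x units 0.225
rotvec units [ 0.224 -0.084 -0.132]  shift after turn units [-0.206 -1.205 -2.803]  shift now-axes [-0.196 -1.126 -2.837]
```

```bash
python3 -m inch '[[0,0,0,0.225,-0.084,-0.132],[0,-0.36,-0.85,0,0,0],[0,-0.36,-0.85,0,0,0],[0,-0.36,-0.8,0,0,0],[0,0,0,0,0,0],[0,0,0,0,0,0]]'; python3 go.py .4085 -.3517 .25 67; python3 dr.py w17
```

```text
time: 68.75
tool_pos: [0.4106, -0.329, 0.1955]
orientation: [-0.393, 0.587, 0.393, 0.589]
force: [0.5, -0.6, -1.0]
finger_gap: 0.651
t 68.75 tcp [ 0.4106 -0.329   0.2365] jaw yaw 67.48 tilt 0.24 q [-0.79  0.35  1.58  0.    1.21 -1.97] gap 0.651 F [ 0.5 -0.6 -1. ]
dyaw -0.48 -> turn about tool x units 0.07
rotvec units [0.07  0.031 0.017]  shift after turn units [-0.225 -0.116 -0.362]  shift now-axes [-0.227 -0.114 -0.362]
drv top 1640 ((517.81689453125, -357.8221130371094), (27.50665855407715, 28.051559448242188), 0.20996738970279694) 0.1531
bridge 7022 ((473.86273193359375, -356.1453857421875), (170.1985626220703, 84.26480102539062), 0.3268481492996216) 0.1004
seat top 1661 ((406.9268798828125, -351.3091735839844), (28.009836196899414, 28.071062088012695), 67.11381530761719) 0.1061
base 13040 ((463.3301696777344, -356.35992431640625), (199.95248413085938, 100.43092346191406), 0.3333767056465149) 0.0125
```

```bash
python3 -m inch '[[0,-0.1,-0.36,0.05,0.03,0.017],[0,0,0,0,0,0],[0.5,0,0,0,0,0],[0.5,0,0,0,0,0],[0.5,0,0,0,0,0],[0.2,0,0,0,0,0],[0,0,0,0,0,0]]'; python3 go.py .4077 -.3514 .065 67.1
```

```text
time: 69.68
tool_pos: [0.4096, -0.3504, 0.0925]
orientation: [-0.393, 0.588, 0.391, 0.589]
force: [-0.0, -0.2, 0.3]
finger_gap: 0.645
t 69.67 tcp [ 0.4096 -0.3504  0.1335] jaw yaw 67.37 tilt 0.18 q [-0.82  0.49  1.67  0.    0.97 -1.99] gap 0.645 F [-0.  -0.2  0.3]
dyaw -0.27 -> turn about tool x units 0.039
rotvec units [ 0.039 -0.01   0.025]  shift after turn units [ 1.142  0.022 -0.027]  shift now-axes [ 1.142  0.026 -0.026]
```

```bash
python3 -m inch '[[0.1,0.025,-0.025,0.04,0,0.025],[0,0,0,0,0,0],[0.4,0,0,0,0,0],[0.4,0,0,0,0,0],[0.2,0,0,0,0,0],[0,0,0,0,0,0]]'; python3 go.py .4077 -.3514 .065 67.1
```

```text
time: 70.42
tool_pos: [0.41, -0.3541, 0.0291]
orientation: [-0.394, 0.589, 0.388, 0.589]
force: [-0.6, -0.6, 1.2]
finger_gap: 0.653
t 70.42 tcp [ 0.41   -0.3541  0.0701] jaw yaw 67.07 tilt 0.47 q [-0.82  0.59  1.72 -0.    0.82 -1.99] gap 0.653 F [-0.6 -0.6  1.2]
dyaw 0.03 -> turn about tool x units -0.005
rotvec units [-0.004 -0.036  0.058]  shift after turn units [0.085 0.053 0.026]  shift now-axes [0.085 0.053 0.026]
```

```bash
python3 -m inch '[[0.085,0.053,0.026,0,-0.036,0.058],[0,0,0,0,0,0],[0,0,0,0,0,0]]'; python3 go.py .4077 -.3514 .065 67.1; python3 -m inch '[[0,0,0,0,0,0],[0,0,0,0,0,0],[0,0,0,0,0,0],[0,0,0,0,0,0],[0,0,0,0,0,0]]' -1 110;python3 go.py .4077 -.3514 .065 67.1; python3 -m inch '[[-0.2,0,0,0,0,0],[-0.6,0,0,0,0,0],[-0.6,0,0,0,0,0],[-0.6,0,0,0,0,0],[-0.3,0,0,0,0,0],[0,0,0,0,0,0]]'; python3 go.py .497 -.138 .25 67.1
```

```text
time: 70.8
tool_pos: [0.4083, -0.352, 0.0254]
orientation: [-0.391, 0.589, 0.39, 0.59]
force: [0.1, 0.0, 0.3]
finger_gap: 0.65
t 70.8 tcp [ 0.4083 -0.352   0.0664] jaw yaw 67.07 tilt 0.11 q [-0.82  0.6   1.73  0.    0.81 -1.99] gap 0.65 F [0.1 0.  0.3]
dyaw 0.03 -> turn about tool x units -0.005
rotvec units [-0.005 -0.006  0.015]  shift after turn units [0.023 0.013 0.006]  shift now-axes [0.023 0.013 0.006]
time: 71.42
tool_pos: [0.4085, -0.3523, 0.0259]
orientation: [-0.392, 0.589, 0.39, 0.59]
force: [-0.6, -0.0, 1.4]
finger_gap: 0.315
t 71.42 tcp [ 0.4085 -0.3523  0.0669] jaw yaw 67.07 tilt 0.16 q [-0.82  0.6   1.73 -0.    0.81 -1.99] gap 0.315 F [-0.6 -0.   1.4]
dyaw 0.03 -> turn about tool x units -0.004
rotvec units [-0.004 -0.01   0.021]  shift after turn units [0.032 0.017 0.009]  shift now-axes [0.032 0.017 0.009]
time: 72.18
tool_pos: [0.4077, -0.3513, 0.1711]
orientation: [-0.391, 0.589, 0.39, 0.59]
force: [0.6, 0.4, -2.6]
finger_gap: 0.315
t 72.17 tcp [ 0.4077 -0.3513  0.2121] jaw yaw 67.08 tilt 0.13 q [-0.82  0.39  1.59  0.    1.16 -1.99] gap 0.315 F [ 0.6  0.4 -2.6]
dyaw 0.02 -> turn about tool x units -0.003
rotvec units [-0.003 -0.007  0.017]  shift after turn units [-0.631  0.012  3.854]  shift now-axes [-0.634  0.012  3.853]
```

```bash
python3 -m inch '[[0,0.01,0.77,0,0,0.017],[0,0.01,0.77,0,0,0],[0,0.01,0.77,0,0,0],[0,0.01,0.77,0,0,0],[0,0.01,0.75,0,0,0],[0,0,0,0,0,0],[0,0,0,0,0,0]]'; python3 go.py .4945 -.1385 .174 67.1; python3 - <<'E'
from h import *
s=snap('wrist','w18'); o=status.observe(); t=o['tool_pos']; M=R.from_quat(o['orientation']).as_matrix(); W=cloud(s); L=(W-t)@M*1000
k=(L[...,0]<30)&(L[...,0]>-20)&(abs(L[...,1])<40)&(abs(L[...,2])<40)
for lo in range(-20,25,4):
    q=k&(L[...,0]>=lo)&(L[...,0]<lo+4)
    if q.sum()>9: P=L[q]; print(lo,q.sum(),P[:,1:].min(0).round(1),P[:,1:].max(0).round(1))
z=W[...,2]; rgb=s['frame'].astype(int); g=(rgb[...,1]>rgb[...,0]+30)&(rgb[...,1]>rgb[...,2]+30)&(z>.108)&(z<.12)
n,lab=cv2.connectedComponents(g.astype(np.uint8))
for i in range(1,n):
    q=lab==i
    if q.sum()>80: print('green',q.sum(),W[q].min(0).round(4),W[q].max(0).round(4),((W[q].min(0)+W[q].max(0))/2).round(4))
E
```

```text
time: 73.05
tool_pos: [0.4939, -0.1313, 0.1663]
orientation: [-0.388, 0.591, 0.392, 0.588]
force: [-0.7, -0.4, -2.2]
finger_gap: 0.314
t 73.05 tcp [ 0.4939 -0.1313  0.2073] jaw yaw 66.98 tilt 0.38 q [-0.38  0.37  1.65 -0.    1.13 -1.55] gap 0.314 F [-0.7 -0.4 -2.2]
dyaw 0.12 -> turn about tool x units -0.017
rotvec units [-0.017 -0.005 -0.055]  shift after turn units [ 0.554 -0.056 -0.106]  shift now-axes [ 0.554 -0.06  -0.106]
-20 142 [ 12.1 -13.7] [15.8 13.7]
-16 1089 [ -2.7 -19.5] [21.2 19.5]
-12 514 [ -3.2 -19.7] [21.6 19.7]
-8 183 [ -2.6 -21.4] [26.2 24.6]
-4 3045 [ -7.2 -26.6] [28.5 26.6]
0 178 [  1.5 -23.4] [28.8 26.8]
4 162 [ 15.  -23.2] [28.7 23.4]
8 122 [ 15.2 -22.9] [28.5 23.3]
green 1826 [0.4458 0.0431 0.1112] [0.4913 0.0638 0.1175] [0.4685 0.0535 0.1143]
green 4333 [ 0.4613 -0.0958  0.1128] [ 0.5122 -0.0447  0.1176] [ 0.4868 -0.0702  0.1152]
green 337 [ 0.4696 -0.1627  0.1127] [ 0.4856 -0.1258  0.1173] [ 0.4776 -0.1442  0.115 ]
```

View pics/w18.png

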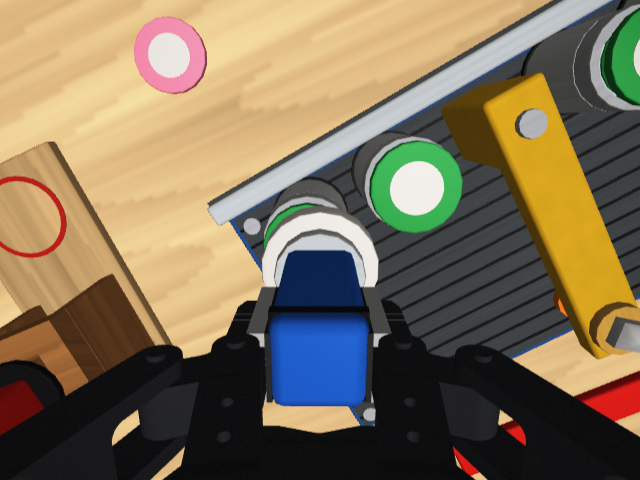

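Wrist view: the seater is held upright. Cover 0 is just under it at (290,220), cover 1 is at (415,185), and the empty ring is at (20,215).

```bash
python3 -m inch '[[0,0,0,-0.017,0,-0.055],[0,-0.09,-0.118,0,0,0],[0,0,0,0,0,0],[0.25,0,0,0,0,0],[0.2,0,0,0,0,0],[0,0,0,0,0,0]]'; python3 go.py .4963 -.1401 .162 67.1
```

```text
time: 73.85
tool_pos: [0.4949, -0.143, 0.1366]
orientation: [-0.389, 0.591, 0.39, 0.59]
force: [0.0, 0.4, -1.7]
finger_gap: 0.311
t 73.85 tcp [ 0.4949 -0.143   0.1776] jaw yaw 66.86 tilt 0.07 q [-0.4   0.41  1.68 -0.    1.05 -1.56] gap 0.311 F [ 0.   0.4 -1.7]
dyaw 0.24 -> turn about tool x units -0.035
rotvec units [-0.035 -0.006 -0.008]  shift after turn units [ 0.259 -0.002  0.053]  shift now-axes [ 0.259 -0.002  0.053]
```

```bash
python3 -m inch '[[0,0,0.05,-0.035,0,0],[0.1,0,0,0,0,0],[0,0,0,0,0,0]]'|grep -E 'pos|force'; python3 -m inch '[[0.05,0,0,0,0,0]]'|grep -E 'pos|force'; python3 -m inch '[[0.05,0,0,0,0,0]]'|grep -E 'pos|force'; python3 -m inch '[[0.05,0,0,0,0,0]]'|grep -E 'pos|force'; python3 -m inch '[[0.05,0,0,0,0,0]]'|grep -E 'pos|force'
```

```text
tool_pos: [0.4964, -0.1398, 0.1303]
force: [-0.0, 0.1, -2.7]
tool_pos: [0.4967, -0.1399, 0.1275]
force: [0.5, -0.5, -1.0]
tool_pos: [0.4967, -0.14, 0.1244]
force: [-0.9, -0.2, -2.4]
tool_pos: [0.4967, -0.14, 0.1212]
force: [-0.3, 0.6, -3.4]
tool_pos: [0.4974, -0.1401, 0.1205]
force: [-22.6, 11.6, 96.9]
```

```bash
python3 -m inch '[[-0.1,0,0,0,0,0],[-0.5,0,0,0,0,0],[-0.3,0,0,0,0,0],[0,0,0,0,0,0]]'; python3 go.py .4963 -.1401 .162 67.1; python3 -m inch '[[0,-0.3,-0.8,0,0,0],[0,-0.3,-0.4,0,0,0],[0,0,0,0,0,0],[0,0,0,0,0,0]]'; cat > cv.py <<'E'
from h import *
import sys
s=snap('wrist',sys.argv[1]); o=status.observe(); W=cloud(s)
C={0:(.4948,-.1395),1:(.4868,-.07),2:(.4708,.069),3:(.4628,.1387)}
for i,(a,b) in C.items():
    q=(np.hypot(W[...,0]-a,W[...,1]-b)<.024)&(W[...,2]>.085)&(W[...,2]<.125)
    if q.sum()>300:
        P=W[q]; A=np.c_[P[:,:2]-[a,b],np.ones(len(P))]; c=np.linalg.lstsq(A,P[:,2],rcond=None)[0]
        print(i,q.sum(),'z med',np.median(P[:,2]).round(4),'plane z',c[2].round(4),'tilt deg',np.degrees(np.hypot(c[0],c[1])).round(2))
t=o['tool_pos']; M=R.from_quat(o['orientation']).as_matrix(); L=(W-t)@M*1000
k=(abs(L[...,1])<40)&(abs(L[...,2])<32)
for lo in range(-20,25,4):
    q=k&(L[...,0]>=lo)&(L[...,0]<lo+4)
    if q.sum()>9: P=L[q]; print(lo,q.sum(),P[:,1:].min(0).round(1),P[:,1:].max(0).round(1))
E
python3 cv.py w19
```

```text
time: 75.22
tool_pos: [0.4973, -0.14, 0.176]
orientation: [-0.392, 0.589, 0.39, 0.59]
force: [-0.5, 0.4, -3.8]
finger_gap: 0.319
t 75.22 tcp [ 0.4973 -0.14    0.217 ] jaw yaw 67.15 tilt 0.18 q [-0.39  0.36  1.63 -0.    1.15 -1.56] gap 0.319 F [-0.5  0.4 -3.8]
dyaw -0.05 -> turn about tool x units 0.007
rotvec units [ 0.007 -0.004  0.026]  shift after turn units [ 0.917  0.014 -0.008]  shift now-axes [ 0.917  0.017 -0.008]
time: 75.72
tool_pos: [0.5013, -0.2211, 0.1724]
orientation: [-0.391, 0.589, 0.392, 0.589]
force: [0.1, -0.4, -2.6]
finger_gap: 0.313
0 5358 z med 0.1075 plane z 0.1075 tilt deg 0.13
1 6620 z med 0.1155 plane z 0.115 tilt deg 3.69
-20 148 [ 11.5 -14. ] [16.  13.6]
-16 1026 [ -2.3 -19.7] [21.4 19.2]
-12 586 [ -3.1 -20. ] [21.8 19.4]
-8 183 [ -3.9 -19.5] [26.6 24.5]
-4 3038 [ -7.2 -26.8] [28.6 26.3]
0 184 [  1.8 -26.9] [28.5 26.5]
4 164 [ 15.  -23.3] [28.6 23.2]
8 122 [ 15.4 -23. ] [28.6 23. ]
```

View pics/w19.png

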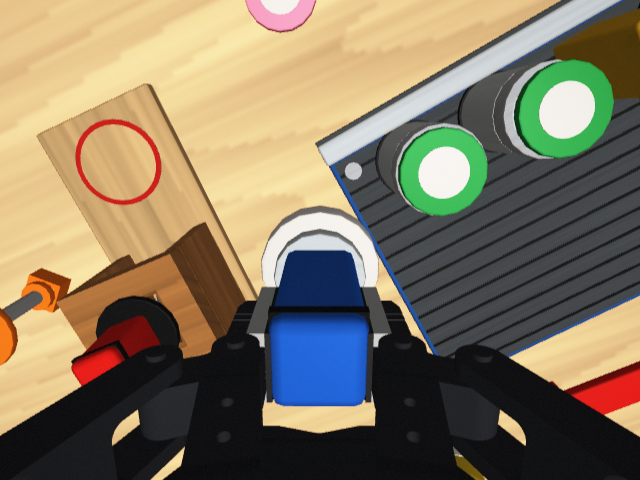

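Cover 0 is home: its top is at 0.1075 and flat within 0.1°. The last step pressed at 97 N, so I'll use much finer final steps on the others.

```bash
python3 -m inch '[[0,0.12,0.75,0,0,0],[0,0.12,0.75,0,0,0],[0,0.12,0.72,0,0,0],[0,0,0,0,0,0],[0,0,0,0,0,0]]'; python3 go.py .4883 -.0706 .175 67.1
```

```text
time: 76.4
tool_pos: [0.5324, -0.0829, 0.1713]
orientation: [-0.391, 0.589, 0.393, 0.588]
force: [0.4, -0.6, -2.3]
finger_gap: 0.314
t 76.4 tcp [ 0.5324 -0.0829  0.2123] jaw yaw 67.37 tilt 0.13 q [-0.27  0.4   1.58  0.    1.17 -1.44] gap 0.314 F [ 0.4 -0.6 -2.3]
dyaw -0.27 -> turn about tool x units 0.04
rotvec units [ 0.04   0.002 -0.019]  shift after turn units [ 0.622  0.756 -0.097]  shift now-axes [ 0.623  0.755 -0.094]
```

```bash
python3 -m inch '[[0,0.4,-0.05,0.04,0,-0.02],[0,0.35,-0.045,0,0,0],[0,0,0,0,0,0],[0.3,0,0,0,0,0],[0.25,0,0,0,0,0],[0,0,0,0,0,0]]'; python3 go.py .4883 -.0706 .1704 67.1
```

```text
time: 77.15
tool_pos: [0.4889, -0.0742, 0.1378]
orientation: [-0.39, 0.59, 0.389, 0.591]
force: [-0.5, -0.1, -2.9]
finger_gap: 0.313
t 77.15 tcp [ 0.4889 -0.0742  0.1788] jaw yaw 66.87 tilt 0.17 q [-0.27  0.38  1.73 -0.    1.03 -1.44] gap 0.313 F [-0.5 -0.1 -2.9]
dyaw 0.23 -> turn about tool x units -0.034
rotvec units [-0.034  0.     0.024]  shift after turn units [0.14  0.033 0.052]  shift now-axes [0.14  0.033 0.052]
```

```bash
f(){ grep -E 'pos|force'|tr '\n' ' ';echo; }; python3 -m inch '[[0,0.033,0.052,-0.03,0,0.024],[0.12,0,0,0,0,0],[0,0,0,0,0,0]]'|f; python3 -m inch '[[0.04,0,0,0,0,0]]'|f;python3 -m inch '[[0.04,0,0,0,0,0]]'|f;  python3 -m inch '[[0.04,0,0,0,0,0]]'|f; python3 -m inch '[[0.02,0,0,0,0,0]]'|f
```

```text
tool_pos: [0.4895, -0.0711, 0.1312] force: [-0.2, -0.0, -2.4] 
tool_pos: [0.4898, -0.0711, 0.129] force: [-0.6, 0.1, -2.2] 
tool_pos: [0.49, -0.0712, 0.1267] force: [-0.4, -1.4, 2.1] 
tool_pos: [0.4901, -0.0713, 0.1243] force: [-0.2, -0.2, -2.5] 
tool_pos: [0.4899, -0.0712, 0.1228] force: [0.2, 1.0, -2.9]
```

```bash
f(){ grep -E 'pos|force'|tr '\n' ' ';echo; }; python3 -m inch '[[0.015,0,0,0,0,0]]'|f; python3 -m inch '[[0.01,0,0,0,0,0]]'|f;python3 -m inch '[[0.01,0,0,0,0,0]]'|f;  python3 -m inch '[[0.01,0,0,0,0,0]]'|f
```

```text
tool_pos: [0.4899, -0.0712, 0.1218] force: [-0.2, 0.8, -2.9] 
tool_pos: [0.4898, -0.0711, 0.1211] force: [0.4, -0.9, -2.0] 
tool_pos: [0.49, -0.0711, 0.1208] force: [-2.4, 2.8, 16.4] 
tool_pos: [0.4901, -0.0712, 0.1208] force: [-4.6, 1.2, 15.6]
```

```bash
f(){ grep -E 'pos|force'|tr '\n' ' ';echo; }; python3 -m inch '[[0.014,0,0,0,0,0]]'|f; python3 -m inch '[[-0.2,0,0,0,0,0],[-0.4,0,0,0,0,0],[-0.2,0,0,0,0,0],[0,0.4,0.68,0,0,0],[0,0.4,0.68,0,0,0],[0,0.38,0.67,0,0,0],[0,0,0,0,0,0],[0,0,0,0,0,0]]'|f;  python3 go.py .4723 .0684 .175 67.1; python3 cv.py w20|head -4
```

```text
tool_pos: [0.4902, -0.0712, 0.1208] force: [-4.7, 2.2, 20.8] 
tool_pos: [0.4728, 0.072, 0.172] force: [-0.2, -0.1, -2.5] 
t 79.65 tcp [0.4728 0.072  0.213 ] jaw yaw 66.99 tilt 0.4 q [ 0.03  0.31  1.73 -0.    1.1  -1.14] gap 0.315 F [-0.2 -0.1 -2.5]
dyaw 0.11 -> turn about tool x units -0.016
rotvec units [-0.016  0.012  0.057]  shift after turn units [ 0.633 -0.016 -0.058]  shift now-axes [ 0.633 -0.011 -0.059]
0 3216 z med 0.1078 plane z 0.1078 tilt deg 0.65
1 3339 z med 0.1078 plane z 0.1077 tilt deg 0.18
2 652 z med 0.1152 plane z 0.1151 tilt deg 0.43
3 5668 z med 0.1156 plane z 0.1156 tilt deg 0.59
```

Cover 1 is home too. Next is cover 2.

```bash
f(){ grep -E 'pos|force'|tr '\n' ' ';echo; }; python3 -m inch '[[0,-0.013,-0.058,-0.016,0.01,0.057],[0,0,0,0,0,0],[0.3,0,0,0,0,0],[0.25,0,0,0,0,0],[0,0,0,0,0,0]]'|f;  python3 go.py .4723 .0684 .170 67.1
```

```text
tool_pos: [0.473, 0.065, 0.1384] force: [1.0, 0.0, -2.1] 
t 80.33 tcp [0.473  0.065  0.1794] jaw yaw 66.79 tilt 0.02 q [ 0.01  0.36  1.77  0.    1.02 -1.15] gap 0.311 F [ 1.   0.  -2.1]
dyaw 0.31 -> turn about tool x units -0.045
rotvec units [-0.045  0.002  0.   ]  shift after turn units [0.157 0.034 0.047]  shift now-axes [0.157 0.034 0.047]
```

```bash
f(){ grep -E 'pos|force'|tr '\n' ' ';echo; }; python3 -m inch '[[0,0.033,0.047,-0.04,0,0],[0.12,0,0,0,0,0],[0,0,0,0,0,0]]'|f; python3 -m inch '[[0.04,0,0,0,0,0]]'|f;python3 -m inch '[[0.04,0,0,0,0,0]]'|f;  python3 -m inch '[[0.04,0,0,0,0,0]]'|f; python3 -m inch '[[0.02,0,0,0,0,0]]'|f;python3 -m inch '[[0.012,0,0,0,0,0]]'|f; python3 -m inch '[[0.012,0,0,0,0,0]]'|f
```

```text
tool_pos: [0.473, 0.0683, 0.132] force: [0.5, 0.9, -2.2] 
tool_pos: [0.4733, 0.0683, 0.1297] force: [-0.7, 0.2, -2.3] 
tool_pos: [0.4735, 0.0683, 0.1274] force: [-0.3, 0.0, -0.1] 
tool_pos: [0.4736, 0.0683, 0.1249] force: [-0.0, 0.0, -2.6] 
tool_pos: [0.4735, 0.0683, 0.1235] force: [-0.1, -0.5, -3.2] 
tool_pos: [0.4734, 0.0683, 0.1227] force: [0.7, -0.0, -2.8] 
tool_pos: [0.4733, 0.0683, 0.1218] force: [0.2, -0.7, -2.5]
```

```bash
f(){ grep -E 'pos|force'|tr '\n' ' ';echo; }; python3 -m inch '[[0.01,0,0,0,0,0]]'|f; python3 -m inch '[[0.01,0,0,0,0,0]]'|f;python3 -m inch '[[0.01,0,0,0,0,0]]'|f;python3 -m inch '[[0.014,0,0,0,0,0]]'|f; python3 -m inch '[[-0.2,0,0,0,0,0],[-0.4,0,0,0,0,0],[0,0.3,0.5,0,0,0],[0,0.27,0.48,0,0,0],[0,0,0,0,0,0],[0,0,0,0,0,0]]'|f;  python3 go.py .4643 .1381 .175 67.1
```

```text
tool_pos: [0.4733, 0.0683, 0.1212] force: [0.4, -0.0, -2.4] 
tool_pos: [0.4735, 0.0683, 0.1208] force: [-3.5, -0.7, 12.9] 
tool_pos: [0.4736, 0.0683, 0.1208] force: [-4.8, 0.4, 18.4] 
tool_pos: [0.4737, 0.0683, 0.1208] force: [-6.6, 0.1, 22.8] 
tool_pos: [0.4658, 0.1373, 0.1605] force: [0.8, -0.2, -2.2] 
t 82.7 tcp [0.4658 0.1373 0.2015] jaw yaw 67.01 tilt 0.38 q [ 0.16  0.33  1.73 -0.    1.07 -1.01] gap 0.316 F [ 0.8 -0.2 -2.2]
dyaw 0.09 -> turn about tool x units -0.013
rotvec units [-0.013  0.026  0.049]  shift after turn units [0.441 0.028 0.003]  shift now-axes [0.441 0.03  0.001]
```

```bash
f(){ grep -E 'pos|force'|tr '\n' ' ';echo; }; python3 -m inch '[[0,0.025,0,-0.013,0.026,0.049],[0,0,0,0,0,0],[0.2,0,0,0,0,0],[0.16,0,0,0,0,0],[0,0,0,0,0,0]]'|f;  python3 go.py .4643 .1381 .170 67.1
```

```text
tool_pos: [0.4642, 0.1361, 0.137] force: [0.5, 0.1, -2.5] 
t 83.33 tcp [0.4642 0.1361 0.178 ] jaw yaw 66.98 tilt 0.09 q [ 0.16  0.37  1.75 -0.    1.02 -1.01] gap 0.315 F [ 0.5  0.1 -2.5]
dyaw 0.12 -> turn about tool x units -0.018
rotvec units [-0.018 -0.008 -0.01 ]  shift after turn units [0.133 0.012 0.03 ]  shift now-axes [0.133 0.012 0.031]
```

```bash
f(){ grep -E 'pos|force'|tr '\n' ' ';echo; }; python3 -m inch '[[0,0.012,0.03,0,0,-0.01],[0.1,0,0,0,0,0],[0,0,0,0,0,0]]'|f; python3 -m inch '[[0.04,0,0,0,0,0]]'|f;python3 -m inch '[[0.04,0,0,0,0,0]]'|f;  python3 -m inch '[[0.04,0,0,0,0,0]]'|f; python3 -m inch '[[0.02,0,0,0,0,0]]'|f;python3 -m inch '[[0.012,0,0,0,0,0]]'|f; python3 -m inch '[[0.012,0,0,0,0,0]]'|f
```

```text
tool_pos: [0.4644, 0.1383, 0.1306] force: [0.2, 0.1, -3.9] 
tool_pos: [0.4646, 0.1383, 0.1283] force: [-0.3, 0.4, 2.3] 
tool_pos: [0.4647, 0.1383, 0.1259] force: [-0.6, -0.1, -0.7] 
tool_pos: [0.4647, 0.1383, 0.1233] force: [-0.3, 0.4, -1.7] 
tool_pos: [0.4646, 0.1383, 0.1219] force: [0.3, 1.2, -3.0] 
tool_pos: [0.4646, 0.1383, 0.1211] force: [0.6, 0.7, -2.8] 
tool_pos: [0.4648, 0.1384, 0.1208] force: [-5.0, 0.4, 19.9]
```

```bash
f(){ grep -E 'pos|force'|tr '\n' ' ';echo; }; python3 -m inch '[[0.012,0,0,0,0,0]]'|f; python3 -m inch '[[-0.2,0,0,0,0,0],[-0.5,0,0,0,0,0],[-0.3,0,0,0,0,0],[0,-0.24,-0.8,0,0,0],[0,-0.24,-0.8,0,0,0],[0,-0.24,-0.8,0,0,0],[0,-0.24,-0.8,0,0,0],[0,-0.24,-0.8,0,0,0],[0,-0.24,-0.8,0,0,0],[0,-0.24,-0.8,0,0,0],[0,-0.24,-0.8,0,0,0],[0,-0.24,-0.8,0,0,0]]'|f; python3 -m inch '[[0,-0.24,-0.75,0,0,0],[0,0,0,0,0,0],[0,0,0,0,0,0]]'|f; python3 go.py .4102 -.3576 .1 67.1; python3 hole.py w21
```

```text
tool_pos: [0.4648, 0.1384, 0.1208] force: [-6.5, -0.2, 20.3] 
tool_pos: [0.4169, -0.3216, 0.1902] force: [0.3, 0.8, -2.7] 
tool_pos: [0.4119, -0.3736, 0.1914] force: [-1.3, 0.6, -1.8] 
t 86.45 tcp [ 0.4119 -0.3736  0.2324] jaw yaw 67.09 tilt 0.7 q [-0.85  0.39  1.53  0.01  1.21 -2.02] gap 0.316 F [-1.3  0.6 -1.8]
dyaw 0.01 -> turn about tool x units -0.001
rotvec units [-0.001  0.006  0.102]  shift after turn units [2.207 0.13  0.235]  shift now-axes [2.205 0.157 0.233]
ring pin 0.76 [ 0.4099 -0.357   0.012 ]
bridge 2895 ((518.3277587890625, -355.80755615234375), (81.5845718383789, 84.09713745117188), 0.15255729854106903)
```

```bash
f(){ grep -E 'pos|force'|tr '\n' ' ';echo; }; python3 -m inch '[[0,0,0,0,0,0.102],[0,0,0,0,0,0],[0,0.13,0.235,0,0,0],[0,0,0,0,0,0],[0.5,0,0,0,0,0],[0.5,0,0,0,0,0],[0.5,0,0,0,0,0],[0.5,0,0,0,0,0],[0.3,0,0,0,0,0],[0,0,0,0,0,0]]'|f;  python3 go.py .4105 -.3576 .0669 67.1
```

```text
tool_pos: [0.4121, -0.3537, 0.0513] force: [-0.1, 0.1, -2.8] 
t 87.85 tcp [ 0.4121 -0.3537  0.0923] jaw yaw 67.4 tilt 0.16 q [-0.82  0.56  1.7   0.    0.88 -2.  ] gap 0.313 F [-0.1  0.1 -2.8]
dyaw -0.3 -> turn about tool x units 0.044
rotvec units [ 0.044 -0.008  0.021]  shift after turn units [ 0.423 -0.001 -0.07 ]  shift now-axes [ 0.423  0.001 -0.069]
```

```bash
f(){ grep -E 'pos|force'|tr '\n' ' ';echo; }; python3 -m inch '[[0.1,0,-0.07,0.04,0,0.02],[0,0,0,0,0,0],[0.15,0,0,0,0,0],[0.1,0,0,0,0,0],[0,0,0,0,0,0]]'|f;  python3 go.py .4105 -.3576 .0669 67.1; python3 -m inch '[[0.03,0,0,0,0,0],[0,0,0,0,0,0]]'|f; python3 -m inch '[[0.02,0,0,0,0,0],[0,0,0,0,0,0]]'|f
```

```text
tool_pos: [0.4114, -0.359, 0.0311] force: [-0.2, -0.9, -1.7] 
t 88.47 tcp [ 0.4114 -0.359   0.0721] jaw yaw 67.11 tilt 0.23 q [-0.83  0.59  1.71 -0.    0.83 -2.  ] gap 0.316 F [-0.2 -0.9 -1.7]
dyaw -0.01 -> turn about tool x units 0.002
rotvec units [ 0.002 -0.02   0.027]  shift after turn units [0.087 0.023 0.015]  shift now-axes [0.087 0.024 0.016]
tool_pos: [0.4115, -0.359, 0.0293] force: [0.4, 0.1, -2.4] 
tool_pos: [0.4116, -0.3591, 0.0282] force: [0.5, -0.9, -3.1]
```

```bash
f(){ grep -E 'pos|force'|tr '\n' ' ';echo; }; python3 -m inch '[[0.02,0.02,0.015,0,-0.02,0.025],[0,0,0,0,0,0]]'|f; python3 -m inch '[[0.015,0,0,0,0,0],[0,0,0,0,0,0]]'|f; python3 -m inch '[[0.012,0,0,0,0,0],[0,0,0,0,0,0]]'|f; python3 -m inch '[[0.012,0,0,0,0,0],[0,0,0,0,0,0]]'|f
```

```text
tool_pos: [0.4108, -0.3577, 0.027] force: [-0.0, -0.2, -2.8] 
tool_pos: [0.4108, -0.3578, 0.0261] force: [0.3, 0.4, -2.1] 
tool_pos: [0.4111, -0.3579, 0.0261] force: [0.5, -0.6, -3.0] 
tool_pos: [0.4112, -0.3579, 0.026] force: [0.7, 0.4, -2.0]
```

Touching down at 0.026, as expected. I'll release, retreat and check everything.

```bash
f(){ grep -E 'pos|force|time'|tr '\n' ' ';echo; }; python3 -m inch '[[0,0,0,0,0,0],[0,0,0,0,0,0],[0,0,0,0,0,0],[0,0,0,0,0,0]]' 0.2|f; python3 -m inch '[[-0.4,0,0,0,0,0],[-0.6,0,0,0,0,0],[-0.8,0,0,0,0,0],[-0.6,0,0,0,0,0],[0,0.2,0.3,0,0,0],[0,0,0,0,0,0],[0,0,0,0,0,0]]'|f; python3 dr.py w22; python3 cv.py w23|head -3; python3 hole.py w24; python3 - <<'E'
from h import *
C={0:(.4948,-.1395),1:(.4868,-.07),2:(.4708,.069),3:(.4628,.1387)}
s=snap('top','t9'); W=cloud(s)
for i,(a,b) in C.items():
    q=(np.hypot(W[...,0]-a,W[...,1]-b)<.02)&(W[...,2]>.08); print(i,q.sum(),np.median(W[q][:,2]))
z=W[...,2]; m=(z>.035)&(z<.05)&(abs(W[...,0]-.49)<.14)&(abs(W[...,1]-.345)<.13)
print(m.sum(),cv2.minAreaRect((W[m][:,:2]*1000).astype(np.float32)))
m=(abs(W[...,0]-.618)<.012)&(abs(W[...,1]-.016)<.012)&(z>.12); print('head',np.percentile(z[m],[50,90,97]))
snap('side','s9')
E
```

```text
time: 90.48 tool_pos: [0.4115, -0.3582, 0.0259] force: [-0.0, 0.6, 0.0] 
time: 91.35 tool_pos: [0.407, -0.3367, 0.1743] force: [-0.4, -0.8, -0.9] 
drv top 571 ((506.7815246582031, -356.53411865234375), (29.648780822753906, 11.332300186157227), 73.09784698486328) 0.1516
bridge 6135 ((474.8958435058594, -355.6260986328125), (81.64421844482422, 160.50636291503906), 78.83529663085938) 0.1004
seat top 1881 ((409.1866455078125, -357.31658935546875), (28.060659408569336, 27.69548988342285), 66.95775604248047) 0.1061
base 13980 ((461.35772705078125, -356.35302734375), (196.10940551757812, 100.37422180175781), 0.32604363560676575) 0.0125
bridge 5410 ((517.9609375, -357.0202941894531), (81.0779037475586, 82.13731384277344), 0.08854897320270538)
socket y max 2.0 z -25.0 -4.7 bottom 70.0
0 281 0.10721873225902223
1 282 0.10742204775480141
2 286 0.10742228200649157
3 286 0.10744051838771557
1437 ((495.5132751464844, 355.95367431640625), (48.51278305053711, 150.17227172851562), 78.53768157958984)
head [0.12729993 0.13034868 0.13118986]
```

View pics/s9.png

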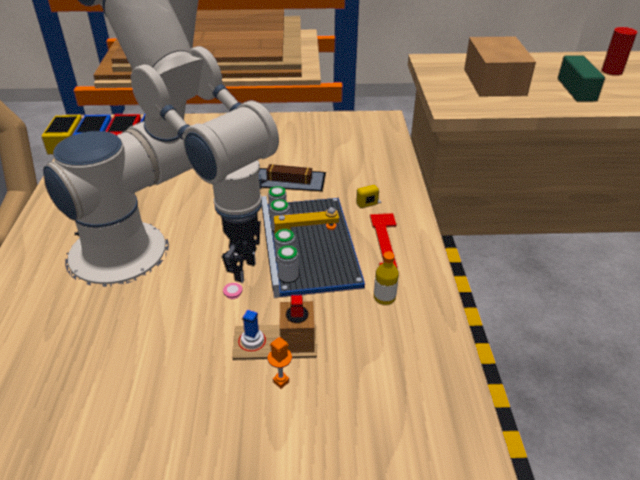

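Side view: the block is on its mat, all four covers sit level with their rims, the driver hangs at (296,308) and the seater stands in the ring at (251,330). The bystanders and look-alikes are where they were. Handing in.

```bash
python3 -c "
from cell import hand_in; print(hand_in())"
```

```text
the job is handed in; nothing more can be done
None
```

The roller fence is set up as asked and handed in at about 91 s of the 210 s allowed.

**What I did:**
- I slid the setting block under the foot, turned the stop screw about 3.9 rad clockwise with the red driver, and hung the driver back in its stand.
- I drew the block out and laid it on its mat.
- I pressed all four covers home with the blue seating tool, then stood the tool back in its ring.

**Last checks:**
- **Covers:** all four cover tops read 0.107 m, which is fully home.
- **Block:** it lies flat and centred on the mat.
- **Driver:** it hangs in the stand's hole. The final wrist picture saw only part of it, so this rests on the side view and a clear reading (0.153 m) just after I put it back.
- **Seating tool:** its top centre is within about 1 mm of the ring centre.
- **Stop screw:** the foot dragged on the block with about 6.4 N in all, against about 1.8 N on the plate alone. I estimate 4 to 6 N under the foot. That is worked out from friction, not measured directly, and the camera heights roughly agree.

**What went wrong or disagreed:**
- **Fingertip offset:** the fingertips sit about 41 mm above the reported position, so my first two grasps closed above the block. I corrected for it after that.
- **Block knocked:** the block moved about 45 mm after I first released it under the arm, so I gripped it again and put it back.
- **Hard press on cover 0:** the last step peaked at 97 N on the wrist, under the 120 N limit. The cover read flat afterwards, and I pressed the other three with about 20 N.

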